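# Clamp a flow cell in the bench trigger clamp

### The job

Stand the white flow cell upright on the clamp's bed, square and flush against the steel stop of the fixed jaw, and let go; then pump the clamp's trigger until the sliding jaw holds the cell firmly, at about 20 N. Feel for it as you squeeze: the cell does not seal under 12 N and cracks if the jaw ever presses it with more than 38 N. Move the jaw by the trigger only, let the trigger spring back, take the hand away, and leave everything else on the bench alone.

Things in the scene. Friction and masses are not known exactly. Their poses are not given: they have to be found in the camera images.
- flow_cell: Part to clamp: white plastic block, blue band round its middle, loose on the bench. 44 mm along its x, 36 mm along its y, 60 mm tall, plus two brass stubs 12 mm high on top (8 mm thick, at x = -12 and +12 mm). Origin: centre of underside; z up. 0.2 to 0.3 kg. In the clamp its y lies along the clamp's y, either way round: its two broad faces go to the stop and the pad.
- clamp: Green trigger clamp on a steel plate bolted to the bench; placed anew each run. Origin: bench height; y runs along the toothed bar from trigger to fixed jaw, z up. In mm: plate x -50..50, y -160..165, 12 thick; housing x -22..22, y -100..-20, top z 68; bed x -30..30, y 64..144, top z 22; fixed jaw: block x -30..30, y 144..162, top z 80, carrying a steel stop plate.
- clamp_handle (a point): Mid-handle point at the height of the trigger roll: y -66.5, z 125 mm in the clamp's frame. The fixed handle is a black tongue on the housing, 10 mm thick (y -71.5..-61.5), 30 mm wide in x, z 68..152 mm. Fingers come from above, one behind the handle and one before the roll.
- seat (a point): Where the cell's origin belongs: on the bed top (22 mm over the bench), 18 mm short of the steel stop's face. The stop (42 mm wide, 7 to 53 mm over the bed) sits on a locked screw, so the seat lies at y = 108 to 116 mm in the clamp's frame, differing each run. Axes as the clamp's: +y points into the stop.
- clamp_jaw: Sliding jaw. Its origin lies on the clamp's y axis at bench height and moves to +y; axes as the clamp's. In mm from it: green plate y 34..44, x -21..21, top z 78; black rubber pad 38 wide, z 30..74, its free face at y = 59 to 65, unknown (locked set-screw). The pad gives 1 mm per 12 N. Ratcheted: forward only; as the trigger is let go it settles back up to 0.6 mm (7 N). Pad to seated cell: 10 to 30 mm at the start.
- clamp_trigger (a joint): Trigger hinge, rad: 0 let go, 0.36 squeezed home; squeezing moves its roll to the handle. Drives the bar 20 mm per rad (up to 7.2 mm a squeeze, of which 0 to 2 mm may be lost before a tooth is caught). Force at the roll = return spring (2.0 N + 4.5 N per rad) + about 2 N friction + jaw force / 2.9; only the hand limits it.
- trigger_roll (a point): Centre of the trigger's orange roll (free-turning, 12 mm thick, 34 mm long in x), 58 mm above its hinge. Let go: y -33.5, z 123 mm in the clamp's frame; handle and roll then measure 44 mm over the outsides along y. Squeezed home: y -54, z 126 mm, 23 mm over the outsides. 
- amber_bottle: brown glass bottle, 56 mm across, 110 mm tall with black cap; loose, not part of the job, leave it. Origin: centre of its underside.
- beaker: clear glass beaker, 64 mm across, 85 mm tall; loose, not part of the job, leave it. Origin: centre of its underside.
- dish: white porcelain bowl, 90 mm across, 32 mm tall; loose, not part of the job, leave it. Origin: centre of its underside.
- flask: greenish glass volumetric flask, 72 mm across, 138 mm tall; loose, not part of the job, leave it. Origin: centre of its underside.
- spare_gasket: blue ring 44 mm across, 5 mm thick, lying flat; loose, not part of the job, leave it. Origin: centre of its underside.
- spatula: lab spatula 160 mm long lying flat; loose, not part of the job, leave it. Origin: centre of its underside (at mid-length or nearby).
- wrench: small steel wrench 150 mm long lying flat; loose, not part of the job, leave it. Origin: centre of its underside (at mid-length or nearby).
Not all that is in view belongs to the job. Leave any orange look-alike of the flow_cell alone.

How it is judged:
By the outcome, as a careful person would: the job done as asked, in the order asked, and still so for the second after the job is handed in, with the robot touching nothing.
It also fails if it takes over 72 s, if anything falls off the work surface, if the arm or the gripper's body presses on something with over 40 N, if the wrist force passes 120 N, or if a joint passes its speed limit or range.

### The arm

A 7-joint arm with a two-finger parallel gripper is mounted at the origin on the work surface. World frame = base frame: x ahead of the robot, y to its left, z up, the work surface at z = 0. Lengths are in mm, angles in rad, forces in N, time in s.
With the tool pointing down it reaches from about 425 to 975 mm from the base axis. Payload 16.7 kg.
Tool frame: the origin (TCP) lies at the very end of the fingers, on their centre line; the grasp point (between the pads) lies 19 mm behind it (robot.grip_point_offset is the y of the grasp point in the tool frame, in mm); y points along the fingers, z is the direction in which the jaws open and shut, and the axes are right-handed (so a half turn about y gives the same grasp; the last joint's range is limited). The gripper opens to 85 mm and grips with 20 to 120 N. Pads are 22 mm wide; open, the fingers measure 114 mm over their backs; the gripper's body (76 mm by 85 mm) begins 54 mm behind the grasp point. The pads swing forward as they close: fully open they stand 13 mm farther back than shut.
Start: joints at [-1.373, 0.426, 0.074, 1.606, -0.034, 1.111, -0.067], TCP at [230.064, 634.545, 231.302] pointing down, gripper open.
Joint ranges: [-2.85, 2.85], [-0.5, 2.14], [-1.23, 1.37], [0.21, 2.46], [-1.02, 4.16], [0.16, 2.05], [-2.73, 2.73]. Speed limits (rad/s): [1.89, 1.89, 2.39, 2.39, 3.01, 3.01, 3.01].

### API

Orientations are given as [roll, pitch, yaw] about the fixed x, y, z axes, in that order (R = Rz(yaw) Ry(pitch) Rx(roll)).
In Python, from cell import monitor, eyes, robot gives the robot as it stands.
- The arm moves only by the tool play_rows, never from a script. Its argument "rows" is text: rows parted by semicolons, each of 7 numbers parted by spaces: the opening, from -1 (shut) to 1 (fully open), then the shift along the tool's x, y, z in units of 50 mm (1.0 is 50 mm), then the turn, a rotation vector about the tool's x, y, z in rad. A call has 1 to 12 rows; each row is the pose to reach, as a shift and turn from the pose measured when the call began, along the tool's axes at that moment; what a row does not reach only later rows make up. A row lasts 1/10 s, in which the tool goes at most 50 mm and 8.59 degrees, less where a joint would pass 70% of its speed; a pose out of reach is approached as far as the arm can. A call with a gripper value outside its range is refused whole. The fingers move at their own pace and stop on an object; the grip force is fixed at half the most. Time passes only in rows, so rows that repeat a pose let the fingers close. It gives the time, the measured TCP pose, the force and the opening at its end, in the units of the state.
- monitor.state(): the state, without advancing time (a new reading comes with each control period).
- eyes.get_image(name): name is "scene" or "top"; returns (picture, depth): 400x640x3 uint8, red, green, blue; 400x640 float32, mm along the optical axis (not along the pixel's ray), 0 where there is no reading.
- eyes.calibration(name): a dict with "camera_matrix" (3x3 intrinsics, pixels), "pose" (4x4, takes a point from camera to world coordinates). Camera axes: x right, y down, z forward; pixel columns grow to the right and rows downward; lengths in mm; the calibration is good to about 2 mm. A picture is of the moment at which its call begins. calibration takes no time and is no camera call.
- robot.close_job(): hands the job in, once; it reports no verdict.
The state is a dict: "time": time; "joint_positions": joint angles; "joint_vel": joint speeds; "effort": joint torques, N m; "tool_pos": TCP position; "tool_rot": TCP orientation; "ft_force": force on the tool from outside, world axes, zero at the start; "ft_torque": the same for the moment, N m; "grip_width": finger opening in mm.
Only numpy, scipy, OpenCV 4.12 (cv2) and the standard library are available. Lean on these libraries where they do the work, as an engineer would, in place of code of your own. Each camera call takes 0.05 s, during which the arm holds its last target.

## Working session

There is one attempt and no reset: what is moved stays moved. The work goes in short steps, Python scripts to look and compute and a tool call to move; the robot and the scene stay as the last step left them, time stands still between calls to the robot, and variables do not carry over. Pictures are saved under pics/ and viewed, and the job is handed in when it is done.

Besides the shell and the picture viewer there is one more tool, called as name(argument=value, ...) on one line, values as JSON. play_rows: Moves the arm, as the interface text tells. Its arguments: {"type":"object","properties":{"rows":{"type":"string"}},"required":["rows"]}

```bash
mkdir -p pics; ls; cat > h.py <<'E'
import numpy as np, cv2
from cell import monitor, eyes, robot
def snap(n,f):
    im,d=eyes.get_image(n); cv2.imwrite(f'pics/{f}.png',im[:,:,::-1]); np.savez(f'pics/{f}.npz',im=im,d=d); return im,d
def cal(n):
    c=eyes.calibration(n); return np.array(c['camera_matrix']),np.array(c['pose'])
def pts(n,d):
    K,T=cal(n); v,u=np.mgrid[0:400,0:640]
    P=np.stack([(u-K[0,2])/K[0,0]*d,(v-K[1,2])/K[1,1]*d,d],-1)
    return P@T[:3,:3].T+T[:3,3]
def ray(n,u,v,z):
    K,T=cal(n); r=T[:3,:3]@np.array([(u-K[0,2])/K[0,0],(v-K[1,2])/K[1,1],1]); o=T[:3,3]
    return o+r*(z-o[2])/r[2]
def proj(n,p):
    K,T=cal(n); q=T[:3,:3].T@(np.array(p)-T[:3,3]); q=K@q; return q[:2]/q[2]
E
python3 - <<'E'
from h import *
for n in('top','scene'):
    snap(n,n+'0'); print(cal(n))
s=monitor.state();print(s); print(robot.grip_point_offset)
E
```

```text
pics
(array([[383.6065646 ,   0.        , 318.1746732 ],
       [  0.        , 383.6065646 , 196.22575193],
       [  0.        ,   0.        ,   1.        ]]), array([[-8.74246727e-03, -9.94805902e-01,  1.01413942e-01,
         5.02676611e+02],
       [-9.99675848e-01,  6.26974025e-03, -2.46756880e-02,
        -2.62875757e+01],
       [ 2.39116809e-02, -1.01596794e-01, -9.94538246e-01,
         9.93099958e+02],
       [ 0.00000000e+00,  0.00000000e+00,  0.00000000e+00,
         1.00000000e+00]]))
(array([[402.15604585,   0.        , 316.32453319],
       [  0.        , 402.15604585, 198.45582013],
       [  0.        ,   0.        ,   1.        ]]), array([[-7.31649349e-01,  5.31699227e-01, -4.26597190e-01,
         1.10093484e+03],
       [ 6.81591398e-01,  5.80754770e-01, -4.45148361e-01,
         4.96802773e+02],
       [ 1.10633134e-02, -6.16457484e-01, -7.87310468e-01,
         1.02315379e+03],
       [ 0.00000000e+00,  0.00000000e+00,  0.00000000e+00,
         1.00000000e+00]]))
{'time': 0.1, 'joint_positions': array([-1.37250709,  0.4266548 ,  0.07384168,  1.60653565, -0.03411306,
        1.11081317, -0.06710896]), 'joint_vel': array([ 0.00261442, -0.00094869,  0.00121574, -0.00279808,  0.00048575,
       -0.00024417, -0.00095629]), 'effort': array([ 9.58600373e-03, -9.51529169e+01,  3.77192348e+00, -4.64399958e+01,
        1.96309708e-02,  6.39535981e-03, -1.17897102e-04]), 'tool_pos': array([229.9417141 , 634.23463225, 230.6933038 ]), 'tool_rot': array([-1.57194682e+00, -6.33105687e-05, -3.47825057e-01]), 'ft_force': array([ 0.87202825,  1.54967308, -1.14545439]), 'ft_torque': array([ 0.03173971,  0.03807819, -0.01678785]), 'grip_width': 85.40710289939705}
-18.700000000000003
```

View pics/top0.png

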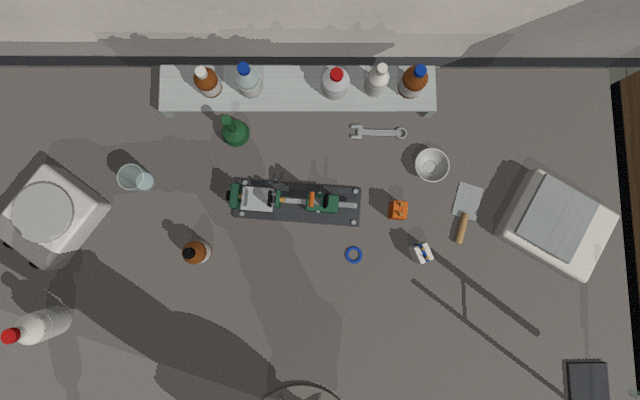

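View pics/scene0.png

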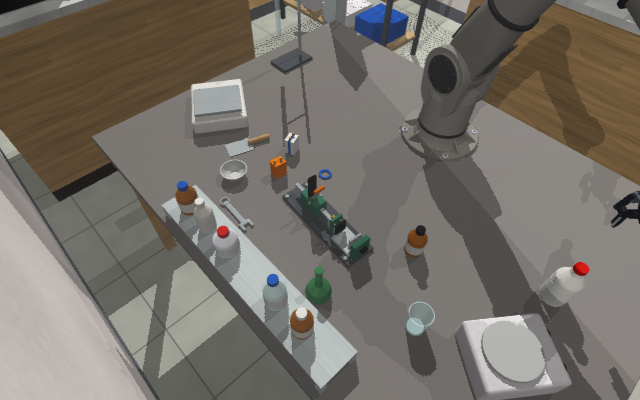

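The two candidates for the cell are the white block with a blue band at top (424,253) / scene (291,143), and the orange look-alike at top (399,210) / scene (278,167). The description picks the white one. The clamp is at top (232–360, 180–227), with its fixed jaw at left. I'll check close crops.

```bash
python3 - <<'E'
from h import *
a=np.load('pics/top0.npz')['im'];b=np.load('pics/scene0.npz')['im']
def c(im,x0,y0,w,h,s):return cv2.resize(im[y0:y0+h,x0:x0+w],None,fx=s,fy=s,interpolation=cv2.INTER_NEAREST)[:,:,::-1]
cv2.imwrite('pics/c1.png',np.hstack([c(a,390,230,60,50,6),c(b,265,120,60,50,6)]))
cv2.imwrite('pics/c2.png',c(a,222,165,150,75,5))
cv2.imwrite('pics/c3.png',c(b,275,165,110,110,5))
E
```

```text
(no output)
```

View pics/c1.png

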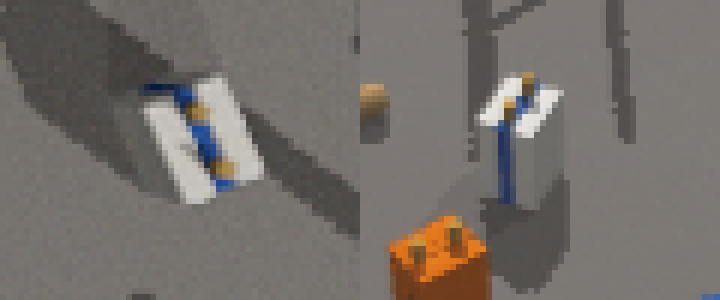

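View pics/c2.png

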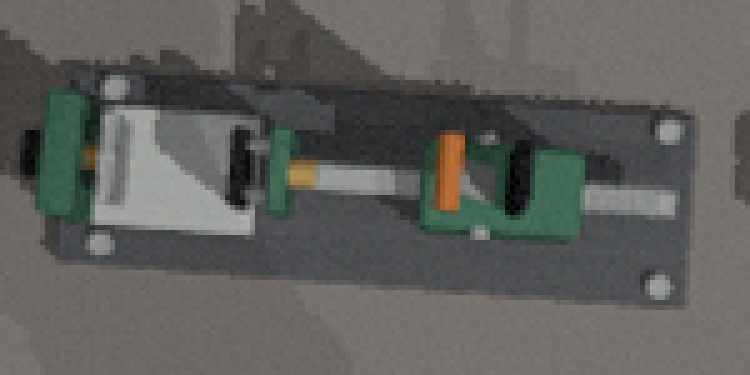

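View pics/c3.png

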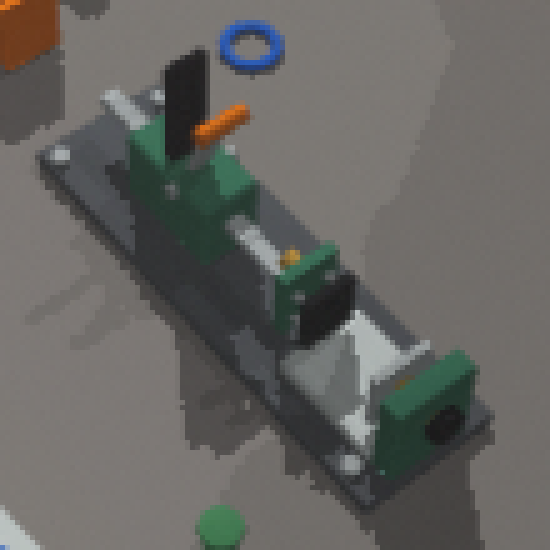

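The crops confirm the choice: a white cell, standing upright, with the blue band and brass stubs running along its x. Next I'll measure the cell and the clamp.

```bash
cat > m.py <<'E'
from h import *
a=np.load('pics/top0.npz');im,d=a['im'],a['d'];P=pts('top',d)
b=np.load('pics/scene0.npz');im2,d2=b['im'],b['d'];P2=pts('scene',d2)
def box(P,m):
    q=P[m]; r=cv2.minAreaRect(q[:,:2].astype(np.float32)); return len(q),q[:,2].mean().round(1),[np.round(x,2) for x in r]
sub=np.zeros(d.shape,bool);sub[225:280,395:450]=1
sub2=np.zeros(d.shape,bool);sub2[125:160,275:310]=1
for nm,PP,s in(('top',P,sub),('scene',P2,sub2)):
    m=s&(PP[:,:,2]>50)&(PP[:,:,2]<66);print(nm,'cell top',box(PP,m))
    m=s&(PP[:,:,2]>66);print('stubs',box(PP,m))
    # bench height check
print('bench z',np.median(P[235:245,300:330,2]),np.median(P2[200:220,380:400,2]))
def hsv(im):return cv2.cvtColor(im,cv2.COLOR_RGB2HSV)
for nm,i,PP,w in(('top',im,P,(165,240,222,372)),('scene',im2,P2,(165,275,275,385))):
    h=hsv(i);s=np.zeros(d.shape,bool);s[w[0]:w[1],w[2]:w[3]]=1
    z=PP[:,:,2]
    g=s&(h[:,:,0]>60)&(h[:,:,0]<95)&(h[:,:,1]>90)
    n,l,st,c=cv2.connectedComponentsWithStats(g.astype(np.uint8))
    for k in range(1,n):
        if st[k,4]<20:continue
        mk=l==k; zt=np.percentile(z[mk],80); print(nm,'green',st[k],'zt',zt.round(1)); print('   ',box(PP,mk&(z>zt-6)&(z<zt+8)))
    o=s&(h[:,:,0]<15)&(h[:,:,1]>180)&(h[:,:,2]>120); print('orange',box(PP,o&(z>110)))
    k=s&(z>140);print('handle',box(PP,k))
    k=s&(z>5)&(z<17); print('plate',box(PP,k))
E
python3 m.py
```

```text
top cell top (266, np.float64(59.4), [array([ 457.64, -304.73]), array([44.43, 36.44]), np.float64(22.24)])
stubs (37, np.float64(495.0), [array([ 485.8, -171.8]), array([291.76,  26.66]), np.float64(78.17)])
scene cell top (123, np.float64(58.9), [array([ 501.96, -284.19]), array([137.13,  38.83]), np.float64(23.81)])
stubs (20, np.float64(213.7), [array([791.31,  79.22]), array([1038.67,   46.32]), np.float64(50.89)])
bench z -0.1950748776791329 -0.17711417758636117
top green [229 183  13  26 227] zt 80.7
    (179, np.float64(79.5), [array([600.24, 152.99]), array([17.8 , 58.08]), np.float64(85.55)])
top green [275 190   6  18  68] zt 79.1
    (64, np.float64(77.7), [array([591.18,  48.38]), array([ 9.73, 41.1 ]), np.float64(85.99)])
top green [306 193  33  20 299] zt 69.5
    (279, np.float64(67.8), [array([581.37, -58.34]), array([76.85, 42.43]), np.float64(85.7)])
top green [315 193  10   6  33] zt 69.0
    (32, np.float64(67.8), [array([598.5 , -51.84]), array([21.94, 10.51]), np.float64(82.61)])
orange (27, np.float64(128.2), [array([585.61, -31.63]), array([ 7.6 , 29.82]), np
[... 656 characters left out ...]
  19  16 126] zt 80.8
    (114, np.float64(79.2), [array([603.96, 156.25]), array([17.3 , 58.09]), np.float64(86.7)])
scene green [351 251  10   9  30] zt 53.6
    (7, np.float64(55.2), [array([624.66, 162.12]), array([ 3.  , 16.83]), np.float64(73.91)])
scene green [315 266   9   9  61] zt 139.5
    (60, np.float64(137.8), [array([769.14, 163.99]), array([19.98, 20.23]), np.float64(5.11)])
orange (28, np.float64(160.7), [array([844.37, 224.38]), array([748.  ,  25.45]), np.float64(44.77)])
handle (101, np.float64(580.7), [array([864.25, 188.57]), array([770.15, 104.72]), np.float64(44.74)])
plate (1451, np.float64(11.3), [array([535.74,  -5.16]), array([407.33, 369.82]), np.float64(52.39)])
```

```bash
cat > m2.py <<'E'
from h import *
for nm,w,wc in(('top',(165,240,222,372),(225,280,395,450)),('scene',(165,265,275,385),(120,165,270,315))):
    a=np.load(f'pics/{nm}0.npz');im,d=a['im'],a['d'];P=pts(nm,d);z=P[:,:,2]
    h=cv2.cvtColor(im,cv2.COLOR_RGB2HSV)
    s=np.zeros(d.shape,bool);s[wc[0]:wc[1],wc[2]:wc[3]]=1;s&=d>0
    m=s&(z>54)&(z<63)&(h[:,:,0]>=0)
    orange=(h[:,:,0]<15)&(h[:,:,1]>180); m&=~cv2.dilate(orange.astype(np.uint8),np.ones((3,3))).astype(bool)
    n,l,st,c=cv2.connectedComponentsWithStats(m.astype(np.uint8))
    k=1+np.argmax(st[1:,4]);q=P[l==k];print(nm,st[k],'cell',[np.round(x,2) for x in cv2.minAreaRect(q[:,:2].astype(np.float32))],q.mean(0).round(1))
    s=np.zeros(d.shape,bool);s[w[0]:w[1],w[2]:w[3]]=1;s&=d>0
    O=np.array([586.7,1.0]);ey=np.array([.0889,.996]);ex=np.array([.996,-.0889])
    if nm=='scene':O=O+[3.7,3.3]
    cx=(P[:,:,:2]-O)@ex;cy=(P[:,:,:2]-O)@ey
    def rep(t,m):print('  ',t,m.sum(),'x',np.percentile(cx[m],[2,50,98]).round(1),'y',np.percentile(cy[m],[2,50,98]).round(1),'z',np.percentile(z[m],[2,50,98]).round(1)) if m.sum() else print(t,0)
    near=s&(abs(cx)<35)
    green=(h[:,:,0]>60)&(h[:,:,0]<95)&(h[:,:,1]>90)
    rep('jawblk',near&green&(z>74)&(z<84)&(cy>120)); rep('jawplate',near&green&(z>74)&(z<84)&(cy<120)&(cy>0))
    rep('housing',near&green&(z>64)&(z<72))
    rep('stop top',near&~green&(abs(cx)<20)&(z>70)&(z<82)&(cy>100)&(cy<142))
    rep('pad top',near&~green&(abs(cx)<18)&(z>68)&(z<80)&(cy>30)&(cy<90))
    rep('roll',near&(h[:,:,0]<15)&(h[:,:,1]>180)&(z>115)&(cy<0))
    rep('handle',near&(z>144)&(z<160)&(cy<-40)&(cy>-100))
    rep('plate',s&(z>8)&(z<15)&(abs(cx)<60)&(abs(cy)<180))
E
python3 m2.py
```

```text
top [414 242  20  23 243] cell [array([ 457.69, -304.74]), array([44.49, 36.24]), np.float64(22.51)] [ 457.5 -303.4   59.5]
   jawblk 177 x [-28.6  -0.1  28.3] y [143.8 152.2 160.8] z [75.8 79.5 82.4]
   jawplate 63 x [-19.6   1.2  20.3] y [43.  47.7 52.3] z [74.8 77.7 81.1]
   housing 319 x [-20.5  -3.8  21.3] y [-96.6 -72.9 144.1] z [64.5 67.7 71.2]
   stop top 54 x [-19.6  -0.1  19.1] y [126.7 130.  133.8] z [71.2 74.6 78.2]
   pad top 85 x [-16.9   0.1  16.8] y [32.4 64.8 71.5] z [68.7 73.  78.5]
   roll 31 x [-12.7   0.9  16.7] y [-46.4 -30.6 -28.1] z [125.6 127.9 137. ]
   handle 55 x [-12.   -0.5  14.8] y [-70.7 -66.2 -61.7] z [146.  150.6 154.3]
   plate 2749 x [-47.9 -10.3  49.2] y [-155.8  -11.8  152.1] z [ 8.6 11.9 14.7]
scene [284 133  15  11  92] cell [array([ 460.74, -301.36]), array([48.15, 37.06]), np.float64(17.81)] [ 462.1 -300.    59. ]
   jawblk 114 x [-27.6   1.   27.5] y [144.2 152.7 160.7] z [75.5 79.4 82.6]
   jawplate 33 x [-19.2   0.8  18.7] y [41.8 46.5 50.6] z [74.1 76.7 79.9]
   housing 149 x [-17.7   6.   21. ] y [-97.2 -41.2 160.5] z [64.2 67.6 71.3]
   stop top 40 x [-19.1   1.   19.2] y [125.  129.8 134. ] z [70.4 74.1 77.9]
   pad top 66 x [-17.3  -0.5  16.5] y [31.3 63.9 71.4] z [68.3 72.2 77.9]
   roll 34 x [-15.4   0.7  15.8] y [-37.5 -32.6 -29. ] z [122.5 128.1 131.7]
   handle 34 x [-13.1   1.7  14. ] y [-71.  -64.9 -62.1] z [144.9 149.4 154.3]
   plate 1189 x [-47.6  27.6  49.1] y [-156.1   -1.9  161.6] z [ 8.4 11.7 14.8]
```

```bash
cat > mv.py <<'E'
# usage: mv.py x y z zang(deg)
from h import *
import sys
from scipy.spatial.transform import Rotation as Ro
s=monitor.state(); R=Ro.from_euler('xyz',s['tool_rot']).as_matrix()
print('t',round(s['time'],2),'pos',s['tool_pos'].round(1),'zang',np.degrees(np.arctan2(R[1,2],R[0,2])).round(2),'ydir',R[:,1].round(4),'F',s['ft_force'].round(2),'w',round(s['grip_width'],1),'j',s['joint_positions'].round(2))
if len(sys.argv)>4:
    x,y,z,a=map(float,sys.argv[1:]); a=np.radians(a)
    zz=np.array([np.cos(a),np.sin(a),0]);yy=np.array([0,0,-1.]);G=np.stack([np.cross(yy,zz),yy,zz],1)
    print('shift',(R.T@(np.array([x,y,z])-s['tool_pos'])/50).round(3),'rot',Ro.from_matrix(R.T@G).as_rotvec().round(4))
E
python3 mv.py 560 250 231 70; python3 mv.py 560 250 231 40
```

```text
t 0.1 pos [229.9 634.2 230.7] zang 70.07 ydir [-3.0e-04 -1.1e-03 -1.0e+00] F [ 0.87  1.55 -1.15] w 85.4 j [-1.37  0.43  0.07  1.61 -0.03  1.11 -0.07]
shift [ 8.825  0.    -4.974] rot [0.0012 0.0012 0.0001]
t 0.1 pos [229.9 634.2 230.7] zang 70.07 ydir [-3.0e-04 -1.1e-03 -1.0e+00] F [ 0.87  1.55 -1.15] w 85.4 j [-1.37  0.43  0.07  1.61 -0.03  1.11 -0.07]
shift [ 8.825  0.    -4.974] rot [1.100e-03 5.248e-01 4.000e-04]
```

play_rows(rows="1 8.8 -0.2 -5 0 0.52 0;1 8.8 -0.2 -5 0 0.52 0;1 8.8 -0.2 -5 0 0.52 0;1 8.8 -0.2 -5 0 0.52 0;1 8.8 -0.2 -5 0 0.52 0;1 8.8 -0.2 -5 0 0.52 0;1 8.8 -0.2 -5 0 0.52 0;1 8.8 -0.2 -5 0 0.52 0;1 8.8 -0.2 -5 0 0.52 0;1 8.8 -0.2 -5 0 0.52 0;1 8.8 -0.2 -5 0 0.52 0;1 8.8 -0.2 -5 0 0.52 0")

```text
time: 1.3
tool_pos: [559.3, 247.3, 240.7]
tool_rot: [-1.572, -0.001, -0.871]
ft_force: [-0.7, 0.6, -0.4]
grip_width: 85.6
```

```bash
python3 mv.py 500 -200 231 22.5
```

```text
t 1.3 pos [559.3 247.3 240.7] zang 40.08 ydir [-5.0e-04 -1.8e-03 -1.0e+00] F [-0.73  0.57 -0.36] w 85.6 j [-0.81  0.33  0.37  1.76 -0.13  1.08  0.3 ]
shift [ 6.081  0.211 -6.666] rot [0.0014 0.3068 0.0013]
```

play_rows(rows="1 6.1 0.2 -6.7 0 0.307 0;1 6.1 0.2 -6.7 0 0.307 0;1 6.1 0.2 -6.7 0 0.307 0;1 6.1 0.2 -6.7 0 0.307 0;1 6.1 0.2 -6.7 0 0.307 0;1 6.1 0.2 -6.7 0 0.307 0;1 6.1 0.2 -6.7 0 0.307 0;1 6.1 0.2 -6.7 0 0.307 0;1 6.1 0.2 -6.7 0 0.307 0;1 6.1 0.2 -6.7 0 0.307 0;1 6.1 0.2 -6.7 0 0.307 0")

```text
time: 2.4
tool_pos: [499.1, -201.8, 231.3]
tool_rot: [-1.572, -0.001, -1.179]
ft_force: [1.1, 0.6, -0.5]
grip_width: 85.1
```

```bash
python3 mv.py 459.3 -303 120 22.5
```

```text
t 2.4 pos [ 499.1 -201.8  231.3] zang 22.43 ydir [-9.0e-04 -1.6e-03 -1.0e+00] F [ 1.13  0.64 -0.52] w 85.1 j [-0.29  0.23  0.65  1.94 -0.16  1.02  0.83]
shift [ 1.565  2.23  -1.505] rot [ 0.0015 -0.0013  0.0011]
```

play_rows(rows="1 1.57 2.2 -1.5 0 0 0;1 1.57 2.2 -1.5 0 0 0;1 1.57 2.2 -1.5 0 0 0;1 1.57 2.2 -1.5 0 0 0;1 1.57 2.2 -1.5 0 0 0;1 1.57 2.2 -1.5 0 0 0")

```text
time: 3.0
tool_pos: [461.2, -301.2, 122.0]
tool_rot: [-1.571, -0.001, -1.177]
ft_force: [0.4, 0.6, -0.3]
grip_width: 85.6
```

```bash
python3 - <<'E'
from h import *
for n,(x,y) in(('top',(424,253)),('scene',(291,143))):
    im,d=snap(n,n+'1'); c=im[max(0,y-55):y+55,x-65:x+65]; cv2.imwrite(f'pics/d_{n}.png',cv2.resize(c,None,fx=5,fy=5,interpolation=0)[:,:,::-1])
    P=monitor.state()['tool_pos']; print(n,proj(n,P))
E
python3 mv.py 459.3 -303 28 22.5
```

```text
top [430.55341477 252.68516267]
scene [290.43273266 123.73502063]
t 3.1 pos [ 461.3 -301.5  122.5] zang 22.59 ydir [ 9.0e-04 -1.4e-03 -1.0e+00] F [ 0.36 -0.13  0.3 ] w 85.5 j [-0.03  0.41  0.62  2.01 -0.32  0.81  1.17]
shift [ 0.009  1.89  -0.05 ] rot [-0.0003  0.0016  0.0016]
```

View pics/d_top.png

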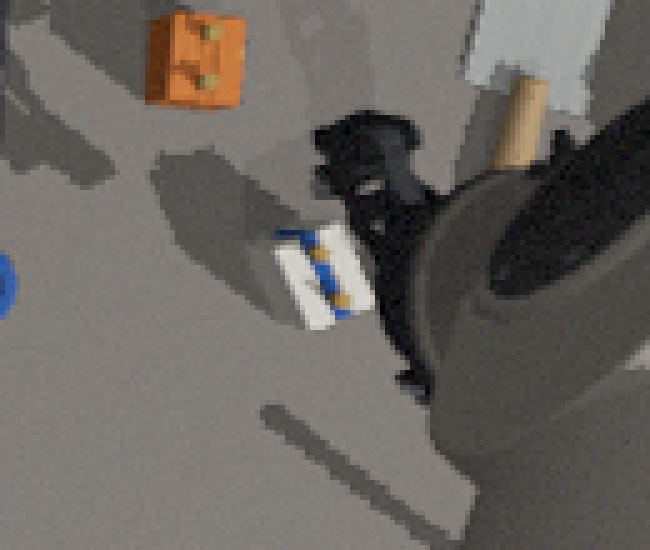

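View pics/d_scene.png

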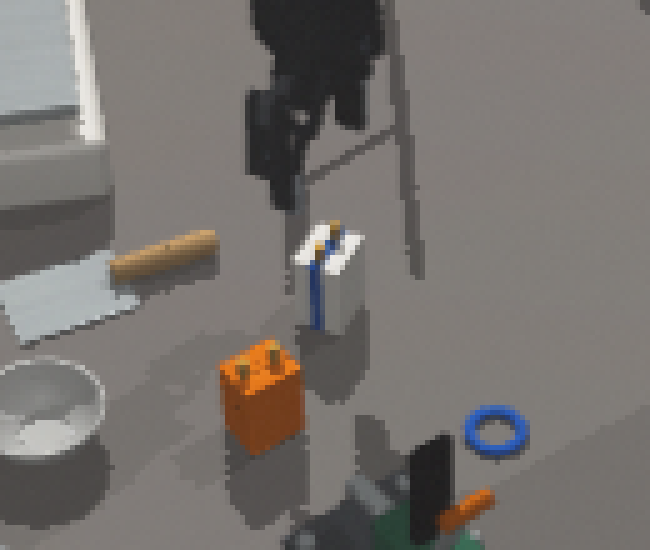

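play_rows(rows="1 0 0.9 -0.05 0 0 0;1 0 1.5 -0.05 0 0 0;1 0 1.9 -0.05 0 0 0;1 0 1.9 -0.05 0 0 0;1 0 1.9 -0.05 0 0 0")

```text
time: 3.6
tool_pos: [460.0, -302.1, 28.5]
tool_rot: [-1.57, -0.002, -1.175]
ft_force: [-0.1, 0.3, 0.2]
grip_width: 85.1
```

```bash
python3 mv.py 459.3 -303 28 22.5
```

```text
t 3.6 pos [ 460.  -302.1   28.5] zang 22.65 ydir [ 0.0017 -0.0014 -1.    ] F [-0.07  0.34  0.18] w 85.1 j [ 0.06  0.55  0.51  2.06 -0.45  0.63  1.27]
shift [ 0.011  0.009 -0.019] rot [-0.001   0.0027  0.002 ]
```

play_rows(rows="-1 0 0 0 0 0 0;-1 0 0 0 0 0 0;-1 0 0 0 0 0 0;-1 0 0 0 0 0 0;-1 0 0 0 0 0 0;-1 0 0 0 0 0 0;-1 0 0 0 0 0 0;-1 0 0 0 0 0 0")

```text
time: 4.4
tool_pos: [460.5, -302.3, 29.6]
tool_rot: [-1.568, -0.002, -1.175]
ft_force: [-3.3, 2.7, 17.1]
grip_width: 43.1
```

play_rows(rows="-1 0 -1 0 0 0 0;-1 0 -2 0 0 0 0;-1 0 -3 0 0 0 0;-1 0 -3 0 0 0 0;-1 0 -3 0 0 0 0")

```text
time: 4.9
tool_pos: [460.5, -301.9, 180.6]
tool_rot: [-1.566, -0.003, -1.175]
ft_force: [0.1, 0.7, -2.6]
grip_width: 43.2
```

```bash
python3 mv.py 590 103 190 -5.1;python3 - <<'E'
from h import *
im,d=snap('scene','s2'); cv2.imwrite('pics/s2c.png',cv2.resize(im[40:200,200:380],None,fx=4,fy=4,interpolation=0)[:,:,::-1])
im,d=snap('top','t2'); cv2.imwrite('pics/t2c.png',cv2.resize(im[180:320,350:510],None,fx=4,fy=4,interpolation=0)[:,:,::-1])
E
```

```text
t 4.9 pos [ 460.5 -301.9  180.6] zang 22.68 ydir [ 0.0057 -0.0013 -1.    ] F [ 0.11  0.66 -2.62] w 43.2 j [-0.09  0.33  0.68  1.97 -0.26  0.92  1.12]
shift [-6.471 -0.183  5.513] rot [-0.0055  0.4849  0.0022]
```

View pics/s2c.png

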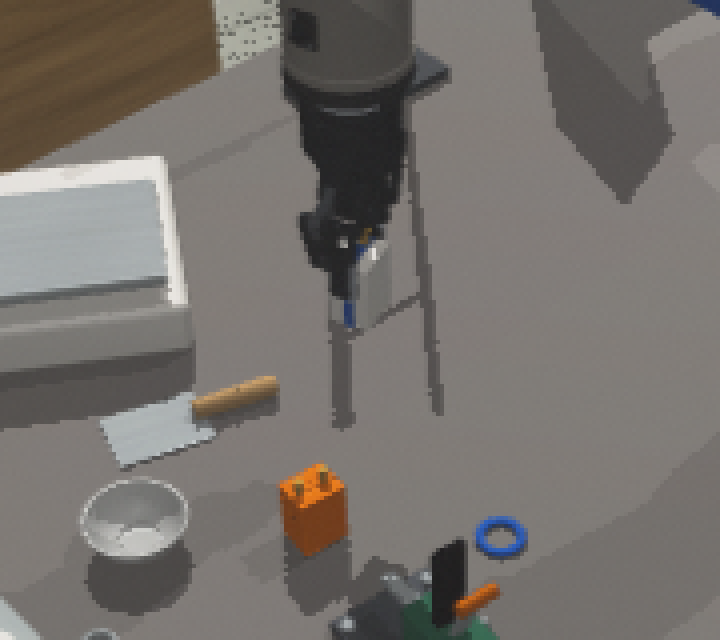

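View pics/t2c.png

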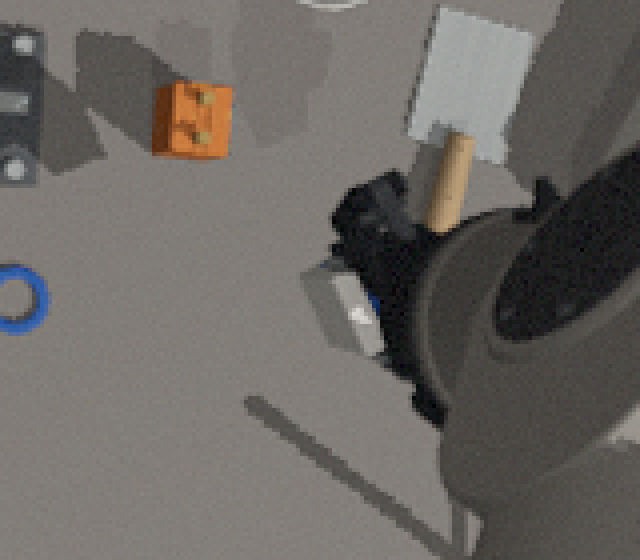

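```bash
python3 mv.py 593.5 85 215 -5.1
```

```text
t 5.0 pos [ 459.5 -301.4  178.7] zang 22.67 ydir [ 1.9e-03 -5.0e-04 -1.0e+00] F [ 0.59 -0.67 -3.38] w 43.2 j [-0.09  0.33  0.68  1.97 -0.26  0.92  1.12]
shift [-6.097 -0.726  5.454] rot [-0.0019  0.4847  0.0008]
```

play_rows(rows="-1 -0.3 -0.73 0.3 0 0 0;-1 -6.19 -0.73 5.73 0 0.484 0;-1 -6.19 -0.73 5.73 0 0.484 0;-1 -6.19 -0.73 5.73 0 0.484 0;-1 -6.19 -0.73 5.73 0 0.484 0;-1 -6.19 -0.73 5.73 0 0.484 0;-1 -6.19 -0.73 5.73 0 0.484 0;-1 -6.19 -0.73 5.73 0 0.484 0;-1 -6.19 -0.73 5.73 0 0.484 0;-1 -6.19 -0.73 5.73 0 0.484 0;-1 -6.19 -0.73 5.73 0 0.484 0;-1 -6.19 -0.73 5.73 0 0.484 0")

```text
time: 6.2
tool_pos: [603.7, 94.0, 213.6]
tool_rot: [-1.571, -0.002, -1.659]
ft_force: [0.3, -0.9, -2.8]
grip_width: 42.9
```

```bash
python3 mv.py 597.3 101.3 130 -5.1
```

```text
t 6.2 pos [603.7  94.  213.6] zang -5.06 ydir [-6.0e-04 -2.2e-03 -1.0e+00] F [ 0.34 -0.91 -2.85] w 42.9 j [-0.76  0.39  0.65  1.8  -0.27  1.04 -0.1 ]
shift [-0.138  1.672 -0.14 ] rot [0.0004 0.0008 0.0023]
```

play_rows(rows="-1 -0.14 0.8 -0.14 0 0 0;-1 -0.14 1.7 -0.14 0 0 0;-1 -0.14 1.7 -0.14 0 0 0;-1 -0.14 1.7 -0.14 0 0 0")

```text
time: 6.6
tool_pos: [597.1, 99.5, 128.8]
tool_rot: [-1.572, -0.004, -1.661]
ft_force: [0.6, 0.3, -2.1]
grip_width: 43.2
```

```bash
python3 mv.py 597.3 101.3 60 -5.1;python3 - <<'E'
from h import *
im,d=snap('scene','s3'); cv2.imwrite('pics/s3c.png',cv2.resize(im[160:280,270:400],None,fx=5,fy=5,interpolation=0)[:,:,::-1])
im,d=snap('top','t3'); cv2.imwrite('pics/t3c.png',cv2.resize(im[150:250,220:380],None,fx=4.5,fy=4.5,interpolation=0)[:,:,::-1])
E
```

```text
t 6.6 pos [597.1  99.5 128.8] zang -5.19 ydir [-0.002  -0.0035 -1.    ] F [ 0.57  0.29 -2.14] w 43.2 j [-0.73  0.49  0.59  1.88 -0.34  0.88 -0.05]
shift [-0.041  1.377  0.004] rot [ 0.0016 -0.0016  0.0037]
```

View pics/s3c.png

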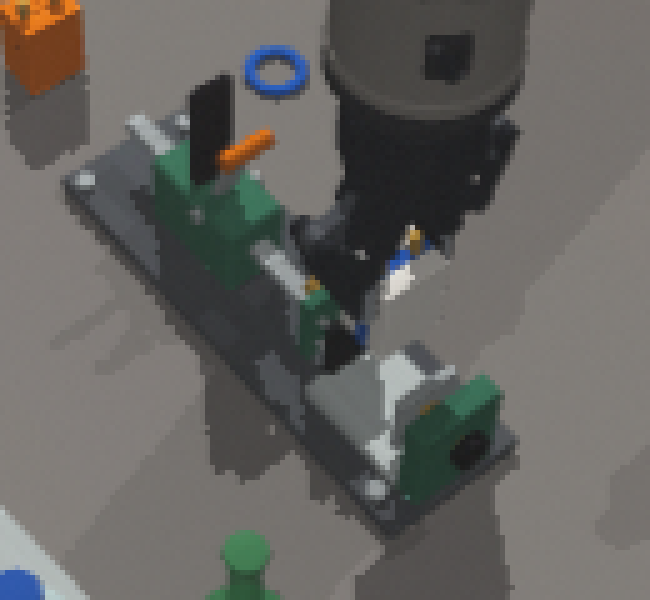

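View pics/t3c.png

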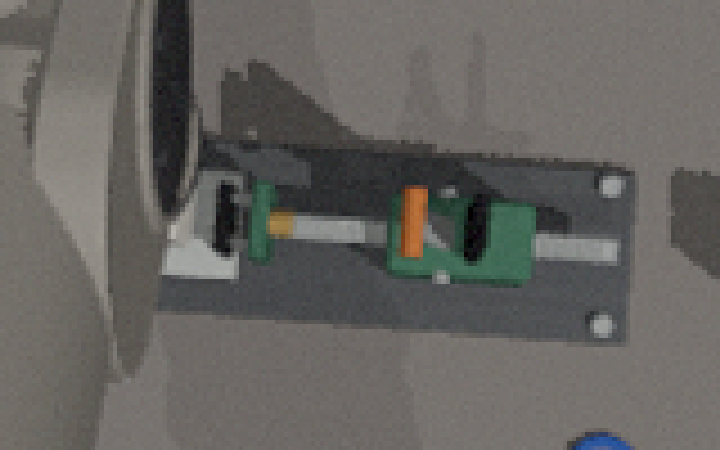

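```bash
cat > m3.py <<'E'
from h import *
import sys
a=np.load('pics/%s.npz'%sys.argv[1]);im,d=a['im'],a['d'];P=pts('scene',d);z=P[:,:,2]
zlo,zhi=float(sys.argv[2]),float(sys.argv[3])
O=np.array([590.4,4.3]);ey=np.array([.0889,.996]);ex=np.array([.996,-.0889])
cx=(P[:,:,:2]-O)@ex;cy=(P[:,:,:2]-O)@ey
h=cv2.cvtColor(im,cv2.COLOR_RGB2HSV)
wh=(h[:,:,1]<40)&(h[:,:,2]>100)&(d>0)&(abs(cx)<30)&(cy>70)&(cy<140)&(z>zlo)&(z<zhi)
n,l,st,c=cv2.connectedComponentsWithStats(wh.astype(np.uint8));k=1+np.argmax(st[1:,4]);m=l==k
print(st[k]); print('cx',np.percentile(cx[m],[1,5,50,95,99]).round(1),'cy',np.percentile(cy[m],[1,5,50,95,99]).round(1),'z',np.percentile(z[m],[1,50,99]).round(1))
# fit +y face: points with z below top by 6+ 
zt=np.percentile(z[m],99); f=m&(z<zt-8)&(z>zlo+5)&(cy>np.percentile(cy[m],50)-4)
A=np.c_[cx[f],z[f],np.ones(f.sum())];x,_,_,_=np.linalg.lstsq(A,cy[f],rcond=None)
print('face n',f.sum(),'cy=%.4f*x+%.4f*z+%.1f'%tuple(x),'median',np.median(cy[f]).round(1),'res',np.std(cy[f]-A@x).round(2),'x range',np.percentile(cx[f],[2,98]).round(1))
E
python3 m3.py s3 95 165
```

```text
[344 210  16  22 221]
cx [-21.8 -18.5   3.2  21.8  22.8] cy [101.1 102.4 113.  114.6 115. ] z [101.8 141.4 162. ]
face n 133 cy=-0.0119*x+-0.0017*z+113.5 median 113.5 res 1.09 x range [-21.1  22.3]
```

play_rows(rows="-1 -0.06 0.5 0 0 0 0.003;-1 -0.06 1 0 0 0 0.003;-1 -0.06 1.4 0 0 0 0.003;-1 -0.06 1.4 0 0 0 0.003;-1 -0.06 1.4 0 0 0 0.003")

```text
time: 7.2
tool_pos: [599.8, 103.0, 62.3]
tool_rot: [-1.567, 0.002, -1.661]
ft_force: [-0.4, -0.4, -2.5]
grip_width: 43.2
```

```bash
python3 mv.py 597.3 101.3 50 -5.1
```

```text
t 7.2 pos [599.8 103.   62.3] zang -5.17 ydir [ 0.0035  0.0016 -1.    ] F [-0.37 -0.36 -2.45] w 43.2 j [-0.68  0.57  0.53  1.92 -0.42  0.76  0.  ]
shift [ 0.039  0.245 -0.048] rot [-0.0034 -0.0013 -0.0019]
```

play_rows(rows="-1 0 0.1 -0.03 -0.003 0 -0.001;-1 0 0.16 -0.03 -0.003 0 -0.001;-1 0 0.18 -0.03 -0.003 0 -0.001;-1 0 0.18 -0.03 -0.003 0 -0.001")

```text
time: 7.6
tool_pos: [598.4, 103.3, 53.4]
tool_rot: [-1.57, 0.001, -1.661]
ft_force: [-0.4, 0.9, -3.3]
grip_width: 42.9
```

```bash
python3 mv.py 597.3 101.3 50 -5.1; python3 mv.py
```

```text
t 7.6 pos [598.4 103.3  53.4] zang -5.17 ydir [ 6.e-04  1.e-03 -1.e+00] F [-0.43  0.88 -3.25] w 42.9 j [-0.67  0.59  0.53  1.92 -0.42  0.74  0.01]
shift [ 0.041  0.068 -0.019] rot [-0.0005 -0.0012 -0.001 ]
t 7.6 pos [598.4 103.3  53.4] zang -5.17 ydir [ 6.e-04  1.e-03 -1.e+00] F [-0.43  0.88 -3.25] w 42.9 j [-0.67  0.59  0.53  1.92 -0.42  0.74  0.01]
```

play_rows(rows="-1 0 0.02 0 0 0 0;-1 0 0.03 0 0 0 0;-1 0 0.03 0 0 0 0")

```text
time: 7.9
tool_pos: [598.4, 103.2, 51.9]
tool_rot: [-1.57, 0.001, -1.661]
ft_force: [-0.4, -0.5, -3.6]
grip_width: 42.7
```

play_rows(rows="-1 0 0.02 0 0 0 0;-1 0 0.03 0 0 0 0;-1 0 0.03 0 0 0 0")

```text
time: 8.2
tool_pos: [598.5, 103.3, 51.6]
tool_rot: [-1.57, 0.002, -1.661]
ft_force: [-9.2, 0.7, 23.1]
grip_width: 43.0
```

play_rows(rows="-1 0 -0.01 0 0 0 0;-1 0 -0.01 0 0 0 0;-1 0 -0.01 0 0 0 0")

```text
time: 8.5
tool_pos: [598.5, 103.4, 52.0]
tool_rot: [-1.57, 0.002, -1.661]
ft_force: [-0.2, 0.8, -2.8]
grip_width: 43.1
```

```bash
python3 mv.py 597.3 101.3 50 -5.1
```

```text
t 8.5 pos [598.5 103.4  52. ] zang -5.18 ydir [ 6.0e-04  1.9e-03 -1.0e+00] F [-0.16  0.84 -2.75] w 43.1 j [-0.67  0.59  0.52  1.92 -0.43  0.74  0.01]
shift [ 0.043  0.04  -0.02 ] rot [-0.0004 -0.0013 -0.002 ]
```

play_rows(rows="-1 -0.06 0 0 0 0 0;-1 -0.12 0 0 0 0 0;-1 -0.12 0 0 0 0 0")

```text
time: 8.8
tool_pos: [599.0, 110.0, 51.8]
tool_rot: [-1.571, 0.002, -1.66]
ft_force: [0.0, 1.5, -2.3]
grip_width: 43.3
```

play_rows(rows="-1 -0.02 0 0 0 0 0;-1 -0.03 0 0 0 0 0;-1 -0.03 0 0 0 0 0")

```text
time: 9.1
tool_pos: [599.1, 111.2, 51.8]
tool_rot: [-1.571, 0.002, -1.661]
ft_force: [0.6, -2.1, -3.0]
grip_width: 43.3
```

play_rows(rows="-1 -0.02 0 0 0 0 0;-1 -0.03 0 0 0 0 0;-1 -0.03 0 0 0 0 0")

```text
time: 9.4
tool_pos: [599.1, 111.2, 51.8]
tool_rot: [-1.571, 0.0, -1.662]
ft_force: [0.1, -8.0, 0.8]
grip_width: 43.2
```

play_rows(rows="-1 -0.02 0.01 0 0 0 0;-1 -0.03 0.02 0 0 0 0;-1 -0.03 0.02 0 0 0 0")

```text
time: 9.7
tool_pos: [599.1, 111.2, 51.7]
tool_rot: [-1.571, -0.001, -1.663]
ft_force: [-7.9, -8.5, 17.1]
grip_width: 42.8
```

```bash
python3 -c "
from h import *
s=monitor.state();print(s['ft_force'],s['ft_torque'])"; python3 mv.py 597.3 101.3 50 -5.1
```

```text
[-7.912343   -8.50437282 17.12665571] [-1.98217093  1.77878449  0.32813395]
t 9.7 pos [599.1 111.2  51.7] zang -5.26 ydir [-3.e-04 -5.e-04 -1.e+00] F [-7.91 -8.5  17.13] w 42.8 j [-0.68  0.59  0.53  1.92 -0.42  0.75 -0.01]
shift [ 0.201  0.033 -0.018] rot [ 0.0003 -0.0028  0.0006]
```

play_rows(rows="-1 0 0 0 0 0 0;-1 0 0 0 0 0 0;0.5 0 0 0 0 0 0;0.5 0 0 0 0 0 0;0.5 0 0 0 0 0 0;0.5 0 0 0 0 0 0;1 0 0 0 0 0 0;1 0 0 0 0 0 0")

```text
time: 10.5
tool_pos: [599.1, 111.3, 51.7]
tool_rot: [-1.571, -0.001, -1.663]
ft_force: [0.7, -0.4, 0.4]
grip_width: 85.3
```

```bash
python3 mv.py 597.3 101.3 190 -5.1;python3 - <<'E'
from h import *
im,d=snap('scene','s4'); cv2.imwrite('pics/s4c.png',cv2.resize(im[160:280,270:400],None,fx=5,fy=5,interpolation=0)[:,:,::-1])
E
python3 m3.py s4 28 90
```

```text
t 10.5 pos [599.1 111.3  51.7] zang -5.26 ydir [-3.e-04 -5.e-04 -1.e+00] F [ 0.66 -0.42  0.38] w 85.3 j [-0.68  0.59  0.52  1.92 -0.42  0.75 -0.01]
shift [ 0.203 -2.767 -0.019] rot [ 0.0002 -0.0028  0.0005]
[344 229  16  20 135]
cx [-20.5 -16.9  10.9  23.4  24.1] cy [112.1 113.4 121.  129.5 130.9] z [29.1 78.4 85. ]
face n 43 cy=-0.1314*x+0.0692*z+122.4 median 124.9 res 2.95 x range [-16.6  24.1]
```

View pics/s4c.png

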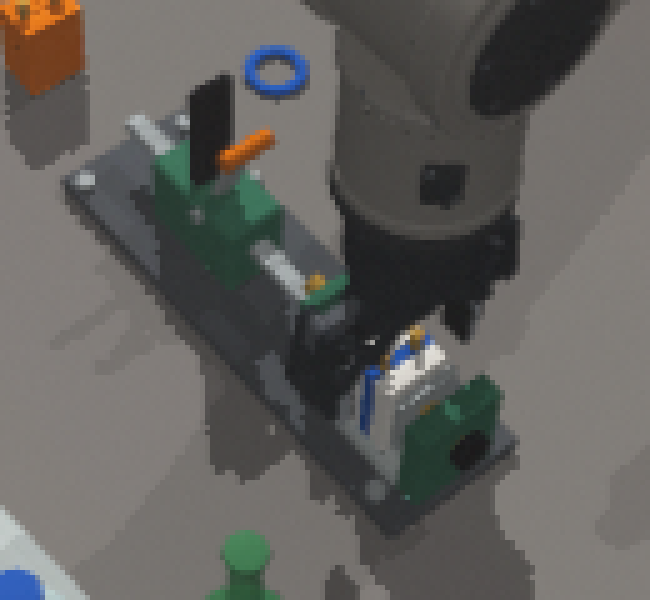

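play_rows(rows="1 0 -0.5 0 0 0 0;1 0 -1.5 0 0 0 0;1 0 -2.5 0 0 0 0;1 0 -3.3 0 0 0 0;1 0 -3.3 0 0 0 0;1 0 -3.3 0 0 0 0")

```text
time: 11.15
tool_pos: [599.4, 111.7, 217.5]
tool_rot: [-1.57, 0.001, -1.662]
ft_force: [0.4, 0.4, -0.9]
grip_width: 85.4
```

```bash
python3 mv.py 584.1 -46.6 215 84.9
```

```text
t 11.15 pos [599.4 111.7 217.5] zang -5.24 ydir [ 1.3e-03  7.0e-04 -1.0e+00] F [ 0.36  0.39 -0.93] w 85.4 j [-0.79  0.39  0.65  1.8  -0.27  1.04 -0.13]
shift [ 3.18   0.048 -0.016] rot [-1.6000e-03 -1.5733e+00  3.0000e-04]
```

play_rows(rows="1 3.18 0 0 0 -1.573 0;1 3.18 0 0 0 -1.573 0;1 3.18 0 0 0 -1.573 0;1 3.18 0 0 0 -1.573 0;1 3.18 0 0 0 -1.573 0;1 3.18 0 0 0 -1.573 0;1 3.18 0 0 0 -1.573 0;1 3.18 0 0 0 -1.573 0;1 3.18 0 0 0 -1.573 0;1 3.18 0 0 0 -1.573 0;1 3.18 0 0 0 -1.573 0;1 3.18 0 0 0 -1.573 0")

```text
time: 12.35
tool_pos: [584.2, -46.8, 216.0]
tool_rot: [-1.57, 0.001, -0.088]
ft_force: [-0.6, -0.0, 0.1]
grip_width: 85.5
```

```bash
python3 mv.py 584.1 -46.6 97 84.9;python3 - <<'E'
from h import *
im,d=snap('scene','s5'); cv2.imwrite('pics/s5c.png',cv2.resize(im[130:280,250:400],None,fx=4,fy=4,interpolation=0)[:,:,::-1])
im,d=snap('top','t5'); cv2.imwrite('pics/t5c.png',cv2.resize(im[150:250,220:380],None,fx=4.5,fy=4.5,interpolation=0)[:,:,::-1])
E
python3 m3.py s5 55 90
```

```text
t 12.35 pos [584.2 -46.8 216. ] zang 84.96 ydir [-9.e-04  7.e-04 -1.e+00] F [-0.6  -0.05  0.11] w 85.5 j [-0.33  0.31  0.37  1.84 -0.13  1.02  1.58]
shift [0.000e+00 2.381e+00 2.000e-03] rot [-0.0006  0.0011 -0.001 ]
[345 229  17  15 132]
cx [-22.5 -19.4   4.2  22.5  23.5] cy [111.  113.1 122.6 131.3 132.2] z [56.7 78.9 84.9]
face n 39 cy=-0.0778*x+0.3503*z+102.3 median 127.6 res 2.31 x range [-21.7  23.6]
```

View pics/s5c.png

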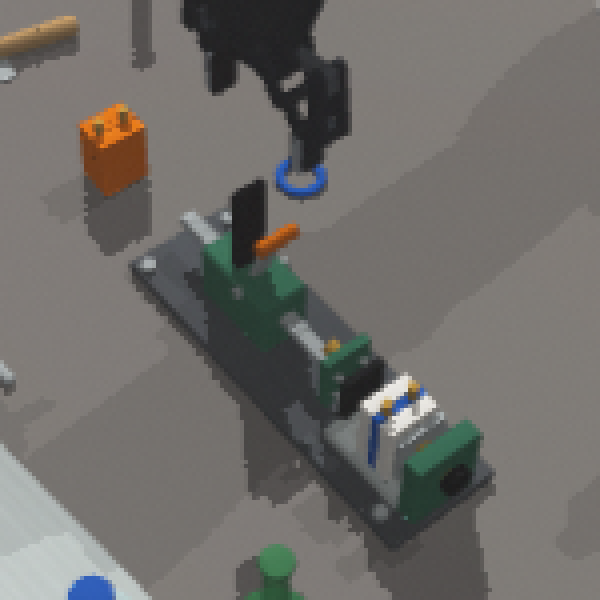

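View pics/t5c.png

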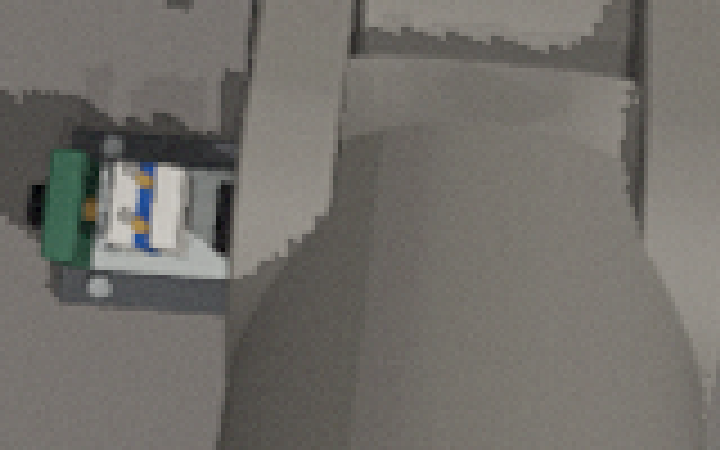

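```bash
cat > m4.py <<'E'
from h import *
import sys
a=np.load('pics/%s.npz'%sys.argv[1]);im,d=a['im'],a['d'];P=pts('top',d);z=P[:,:,2]
O=np.array([586.7,1.0]);ey=np.array([.0889,.996]);ex=np.array([.996,-.0889])
cx=(P[:,:,:2]-O)@ex;cy=(P[:,:,:2]-O)@ey
m=(d>0)&(abs(cx)<28)&(cy>80)&(cy<127)&(z>78)&(z<87)
q=np.c_[cx[m],cy[m]].astype(np.float32);r=cv2.minAreaRect(q);print('top cell',[np.round(x,2) for x in r],'pctl x',np.percentile(q[:,0],[2,98]).round(1),'y',np.percentile(q[:,1],[2,98]).round(1),np.median(z[m]).round(1))
s=(d>0)&(abs(cx)<24)&(cy>124)&(cy<134)&(z>70)&(z<78.)
A=np.c_[cx[s],np.ones(s.sum())];print('stop slope',np.linalg.lstsq(A,cy[s],rcond=None)[0],np.percentile(cy[s],[2,98]))
k=m&(z>80); 
for side,f in(('min',np.min),('max',np.max)):
    e=[]
    for x0 in range(-18,19,4):
        w=m&(abs(cx-x0)<2)
        if w.sum()>3:e.append((x0,f(cy[w])))
    e=np.array(e);print(side,np.polyfit(e[:,0],e[:,1],1))
E
python3 m4.py t5
```

```text
top cell [array([  2.44, 108.58]), array([43.8 , 36.29]), np.float64(0.03)] pctl x [-18.6  23.6] y [ 90.8 126.1] 81.6
stop slope [7.29442724e-03 1.30708211e+02] [127.65330661 133.4823792 ]
min [-1.97283727e-02  9.12512909e+01]
max [1.12711264e-02 1.25749405e+02]
```

play_rows(rows="1 0 0.8 0 0 0 0;1 0 1.6 0 0 0 0;1 0 2.2 0 0 0 0;1 0 2.38 0 0 0 0;1 0 2.38 0 0 0 0;1 0 2.38 0 0 0 0")

```text
time: 13.05
tool_pos: [585.1, -46.8, 98.6]
tool_rot: [-1.57, -0.001, -0.093]
ft_force: [0.9, -0.9, 0.3]
grip_width: 85.3
```

```bash
python3 mv.py 584.1 -46.6 97 84.9;python3 - <<'E'
from h import *
im,d=snap('scene','s6'); cv2.imwrite('pics/s6c.png',cv2.resize(im[130:280,250:400],None,fx=4,fy=4,interpolation=0)[:,:,::-1])
E
```

```text
t 13.05 pos [585.1 -46.8  98.6] zang 84.65 ydir [ 1.e-03  5.e-04 -1.e+00] F [ 0.94 -0.85  0.34] w 85.3 j [-0.29  0.45  0.33  1.94 -0.2   0.78  1.63]
shift [-0.021  0.033  0.002] rot [-0.0006 -0.0043  0.0009]
```

View pics/s6c.png

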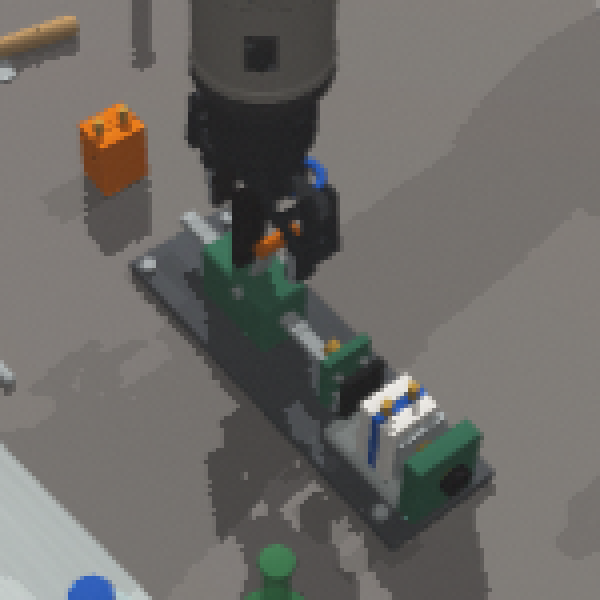

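play_rows(rows="1 0 0 -0.2 0 0 0;1 0 0 -0.34 0 0 0;1 0 0 -0.36 0 0 0;1 0 0 -0.36 0 0 0")

```text
time: 13.5
tool_pos: [583.7, -65.3, 99.3]
tool_rot: [-1.57, -0.002, -0.094]
ft_force: [-0.2, 0.8, 0.1]
grip_width: 85.4
```

play_rows(rows="1 0 0 -0.05 0 0 0;1 0 0 -0.08 0 0 0;1 0 0 -0.08 0 0 0")

```text
time: 13.8
tool_pos: [583.4, -68.9, 99.3]
tool_rot: [-1.569, -0.002, -0.094]
ft_force: [0.0, 2.9, -0.2]
grip_width: 85.8
```

play_rows(rows="1 0 0 -0.05 0 0 0;1 0 0 -0.08 0 0 0;1 0 0 -0.08 0 0 0")

```text
time: 14.1
tool_pos: [583.2, -72.2, 99.3]
tool_rot: [-1.569, -0.002, -0.093]
ft_force: [0.8, 5.1, -0.1]
grip_width: 85.3
```

play_rows(rows="1 0 0 -0.1 0 0 0;1 0 0 -0.2 0 0 0;1 0 0 -0.28 0 0 0;1 0 0 -0.28 0 0 0")

```text
time: 14.5
tool_pos: [582.0, -85.8, 99.2]
tool_rot: [-1.568, -0.002, -0.093]
ft_force: [0.9, 5.9, -0.2]
grip_width: 85.5
```

play_rows(rows="1 0 0 -0.03 0 0 0;1 0 0 -0.03 0 0 0")

```text
time: 14.7
tool_pos: [582.0, -86.4, 99.2]
tool_rot: [-1.567, -0.002, -0.092]
ft_force: [1.3, 8.1, 0.4]
grip_width: 85.6
```

```bash
python3 - <<'E'
from h import *
im,d=snap('scene','s7'); cv2.imwrite('pics/s7c.png',cv2.resize(im[130:280,250:400],None,fx=4,fy=4,interpolation=0)[:,:,::-1])
E
```

```text
(no output)
```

View pics/s7c.png

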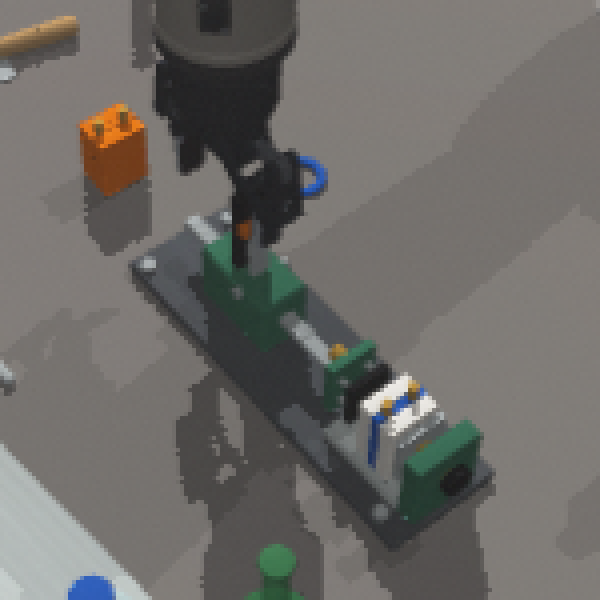

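```bash
cat > jaw.py <<'E'
from h import *
import sys
def jaw(f):
    a=np.load('pics/%s.npz'%f);im,d=a['im'],a['d'];P=pts('scene',d);z=P[:,:,2]
    O=np.array([590.4,4.3]);ey=np.array([.0889,.996]);ex=np.array([.996,-.0889])
    cx=(P[:,:,:2]-O)@ex;cy=(P[:,:,:2]-O)@ey;h=cv2.cvtColor(im,cv2.COLOR_RGB2HSV)
    g=(h[:,:,0]>60)&(h[:,:,0]<95)&(h[:,:,1]>90)&(d>0)&(abs(cx)<20)&(z>72)&(z<84)
    m=g&(cy<110)&(cy>0); b=g&(cy>120)
    # black pad top front edge and white cell back edge
    dk=(h[:,:,2]<60)&(d>0)&(abs(cx)<17)&(z>70)&(z<79)&(cy>50)&(cy<100)
    w=(d>0)&(abs(cx)<17)&(z>78)&(z<87)&(cy>80)&(cy<115)&(h[:,:,2]>110)
    return m.sum(),cy[m].mean().round(2),'blk',cy[b].mean().round(2),'pad',np.percentile(cy[dk],[5,50,95]).round(1) if dk.sum() else 0,'cell rear',np.percentile(cy[w],[2,5]).round(1) if w.sum() else 0
for f in sys.argv[1:]:print(f,jaw(f))
E
python3 jaw.py s5 s6 s7
```

```text
s5 (np.int64(34), np.float64(47.57), 'blk', np.float64(152.29), 'pad', array([50.9, 66.6, 71.1]), 'cell rear', array([89.5, 91.2]))
s6 (np.int64(35), np.float64(47.7), 'blk', np.float64(152.85), 'pad', array([51.3, 66.8, 71.2]), 'cell rear', array([90.4, 91.2]))
s7 (np.int64(34), np.float64(53.24), 'blk', np.float64(152.76), 'pad', array([57.3, 72.3, 76.9]), 'cell rear', array([89.7, 90.1]))
```

play_rows(rows="1 0 0 0.2 0 0 0;1 0 0 0.4 0 0 0;1 0 0 0.46 0 0 0;1 0 0 0.46 0 0 0")

```text
time: 15.15
tool_pos: [584.2, -62.7, 99.2]
tool_rot: [-1.567, -0.002, -0.091]
ft_force: [-0.8, -0.5, -0.6]
grip_width: 85.4
```

```bash
python3 -c "
from h import *
snap('scene','s8')"; python3 jaw.py s8;python3 mv.py 582 -86.4 99 84.9
```

```text
s8 (np.int64(33), np.float64(52.56), 'blk', np.float64(152.81), 'pad', array([57.4, 72.8, 76.3]), 'cell rear', array([89.6, 90.5]))
t 15.2 pos [584.1 -63.2  99.2] zang 84.77 ydir [ 0.0024  0.0032 -1.    ] F [-1.03 -0.17  0.3 ] w 85.1 j [-0.26  0.45  0.33  1.94 -0.21  0.78  1.67]
shift [-0.001  0.003 -0.465] rot [-0.0034 -0.0023  0.0021]
```

play_rows(rows="1 0 0 -0.15 0 0 0;1 0 0 -0.28 0 0 0;1 0 0 -0.4 0 0 0;1 0 0 -0.47 0 0 0;1 0 0 -0.47 0 0 0")

```text
time: 15.7
tool_pos: [582.1, -87.2, 99.3]
tool_rot: [-1.567, -0.002, -0.092]
ft_force: [0.1, 6.5, 0.7]
grip_width: 85.1
```

play_rows(rows="1 0 0 0.2 0 0 0;1 0 0 0.4 0 0 0;1 0 0 0.46 0 0 0;1 0 0 0.46 0 0 0")

```text
time: 16.1
tool_pos: [584.2, -63.7, 99.3]
tool_rot: [-1.567, -0.002, -0.091]
ft_force: [-0.4, 0.0, 0.6]
grip_width: 85.1
```

```bash
python3 -c "
from h import *
snap('scene','s9')"; python3 jaw.py s9;python3 mv.py 582 -86.4 99 84.9
```

```text
s9 (np.int64(36), np.float64(57.32), 'blk', np.float64(152.34), 'pad', array([61.6, 76.6, 81.5]), 'cell rear', array([89.9, 91.5]))
t 16.15 pos [584.2 -64.2  99.3] zang 84.75 ydir [ 0.0027  0.0036 -1.    ] F [ 0.36 -0.86 -1.33] w 85.0 j [-0.26  0.45  0.33  1.94 -0.21  0.78  1.67]
shift [-0.003  0.005 -0.446] rot [-0.0038 -0.0027  0.0024]
```

play_rows(rows="1 0 0 -0.15 0 0 0;1 0 0 -0.26 0 0 0;1 0 0 -0.34 0 0 0;1 0 0 -0.34 0 0 0")

```text
time: 16.55
tool_pos: [582.7, -81.6, 99.4]
tool_rot: [-1.566, -0.003, -0.092]
ft_force: [1.1, 6.2, 0.4]
grip_width: 85.5
```

play_rows(rows="1 0 0 -0.06 0 0 0;1 0 0 -0.12 0 0 0;1 0 0 -0.12 0 0 0")

```text
time: 16.85
tool_pos: [582.2, -87.4, 99.4]
tool_rot: [-1.565, -0.003, -0.092]
ft_force: [0.7, 6.8, 0.6]
grip_width: 85.6
```

```bash
python3 -c "
from h import *
snap('scene','s10')"; python3 jaw.py s10;python3 mv.py 584.2 -64 99 84.9
```

```text
s10 (np.int64(39), np.float64(63.69), 'blk', np.float64(152.65), 'pad', array([67. , 80.4, 83.4]), 'cell rear', array([90.1, 91.1]))
t 16.9 pos [582.2 -87.4  99.4] zang 84.73 ydir [ 0.0032  0.0051 -1.    ] F [0.64 7.43 1.33] w 85.5 j [-0.22  0.45  0.33  1.93 -0.21  0.79  1.71]
shift [-0.003  0.01   0.47 ] rot [-0.0054 -0.0031  0.0027]
```

play_rows(rows="1 0 0 0.2 0 0 0;1 0 0 0.4 0 0 0;1 0 0 0.47 0 0 0.002;1 0 0 0.47 0 0 0.002")

```text
time: 17.3
tool_pos: [584.5, -63.4, 99.5]
tool_rot: [-1.565, -0.001, -0.091]
ft_force: [0.0, -0.8, -0.2]
grip_width: 84.9
```

```bash
python3 -c "
from h import *
snap('scene','s11')"; python3 jaw.py s11;python3 mv.py 584 -70 99 84.9
```

```text
s11 (np.int64(39), np.float64(64.11), 'blk', np.float64(152.79), 'pad', array([67.2, 80.9, 83.2]), 'cell rear', array([90. , 90.9]))
t 17.35 pos [584.4 -63.9  99.5] zang 84.75 ydir [ 0.0012  0.005  -1.    ] F [-0.5  -0.09  0.57] w 85.3 j [-0.26  0.45  0.33  1.93 -0.21  0.79  1.67]
shift [ 0.003  0.01  -0.122] rot [-0.0051 -0.0025  0.0007]
```

play_rows(rows="1 0 0 -0.1 0 0 0;1 0 0 -0.16 0 0 0;1 0 0 -0.16 0 0 0")

```text
time: 17.65
tool_pos: [583.7, -72.1, 99.5]
tool_rot: [-1.565, -0.001, -0.092]
ft_force: [0.5, 5.6, 0.0]
grip_width: 85.4
```

play_rows(rows="1 0 0 -0.04 0 0 0;1 0 0 -0.04 0 0 0;1 0 0 -0.04 0 0 0")

```text
time: 17.95
tool_pos: [583.5, -74.0, 99.6]
tool_rot: [-1.564, -0.001, -0.092]
ft_force: [0.9, 5.4, -0.1]
grip_width: 85.6
```

play_rows(rows="1 0 0 -0.04 0 0 0;1 0 0 -0.04 0 0 0;1 0 0 -0.04 0 0 0")

```text
time: 18.25
tool_pos: [583.4, -75.9, 99.6]
tool_rot: [-1.564, -0.001, -0.092]
ft_force: [-0.0, 5.9, 0.6]
grip_width: 85.4
```

play_rows(rows="1 0 0 -0.04 0 0 0;1 0 0 -0.04 0 0 0;1 0 0 -0.04 0 0 0")

```text
time: 18.55
tool_pos: [583.2, -77.6, 99.6]
tool_rot: [-1.563, -0.001, -0.092]
ft_force: [0.2, 6.0, 0.1]
grip_width: 85.5
```

```bash
python3 -c "
from h import *
snap('scene','s12')"; python3 jaw.py s12;python3 mv.py 584 -70 99 84.9
```

```text
s12 (np.int64(38), np.float64(66.44), 'blk', np.float64(152.57), 'pad', array([70.1, 70.9, 82.2]), 'cell rear', array([89.2, 90.6]))
t 18.6 pos [583.3 -77.6  99.6] zang 84.73 ydir [ 0.0016  0.0077 -1.    ] F [0.78 5.72 1.33] w 85.1 j [-0.23  0.45  0.33  1.93 -0.21  0.79  1.7 ]
shift [0.    0.013 0.153] rot [-0.0079 -0.003   0.0009]
```

play_rows(rows="1 0 0 -0.02 0 0 0;1 0 0 -0.02 0 0 0;1 0 0 -0.02 0 0 0")

```text
time: 18.9
tool_pos: [583.2, -78.3, 99.6]
tool_rot: [-1.562, -0.001, -0.092]
ft_force: [0.5, 6.3, 0.5]
grip_width: 85.6
```

play_rows(rows="1 0 0 -0.02 0 0 0;1 0 0 -0.02 0 0 0;1 0 0 -0.02 0 0 0")

```text
time: 19.2
tool_pos: [583.2, -78.9, 99.6]
tool_rot: [-1.561, -0.001, -0.092]
ft_force: [0.1, 7.4, -0.8]
grip_width: 85.8
```

play_rows(rows="1 0 0 -0.02 0 0 0;1 0 0 -0.02 0 0 0;1 0 0 -0.02 0 0 0")

```text
time: 19.5
tool_pos: [583.1, -79.5, 99.6]
tool_rot: [-1.56, -0.001, -0.092]
ft_force: [1.2, 7.7, 0.6]
grip_width: 85.2
```

play_rows(rows="1 0 0 -0.05 0 0 0;1 0 0 -0.05 0 0 0;1 0 0 -0.05 0 0 0")

```text
time: 19.8
tool_pos: [583.0, -81.3, 99.6]
tool_rot: [-1.559, -0.001, -0.091]
ft_force: [0.6, 8.0, 0.4]
grip_width: 85.4
```

play_rows(rows="1 0 0 -0.04 0 0 0;1 0 0 -0.04 0 0 0;1 0 0 -0.04 0 0 0")

```text
time: 20.1
tool_pos: [582.9, -82.4, 99.6]
tool_rot: [-1.558, -0.001, -0.091]
ft_force: [1.3, 9.4, -0.9]
grip_width: 85.4
```

```bash
python3 -c "
from h import *
for i in range(5):
    snap('scene','s13'); print(monitor.state()['ft_force'].round(2))"; python3 jaw.py s13;python3 mv.py 584 -70 99 84.9
```

```text
[ 0.11  9.62 -0.41]
[0.43 8.79 0.45]
[ 0.43 10.03  0.26]
[1.2  8.54 1.07]
[0.72 9.6  0.18]
s13 (np.int64(35), np.float64(67.65), 'blk', np.float64(153.0), 'pad', array([70.8, 72.1, 83.9]), 'cell rear', array([90.7, 91. ]))
t 20.35 pos [582.9 -82.4  99.6] zang 84.81 ydir [ 0.0019  0.013  -0.9999] F [0.72 9.6  0.18] w 85.6 j [-0.22  0.45  0.33  1.93 -0.22  0.79  1.71]
shift [-0.     0.015  0.249] rot [-0.0132 -0.0015  0.0007]
```

play_rows(rows="1 0 0 -0.05 0 0 0;1 0 0 -0.05 0 0 0;1 0 0 -0.05 0 0 0")

```text
time: 20.65
tool_pos: [582.8, -83.8, 99.6]
tool_rot: [-1.556, -0.001, -0.09]
ft_force: [0.9, 10.9, 0.1]
grip_width: 85.2
```

```bash
cat > ff.py <<'E'
from h import *
F=[]
for i in range(6):
    im,d=eyes.get_image('scene'); F.append(monitor.state()['ft_force'])
np.savez('pics/ff.npz',im=im,d=d)
F=np.array(F);print(F.mean(0).round(2),F.std(0).round(2))
E
python3 ff.py; python3 jaw.py ff;python3 mv.py 584 -70 99 84.9
```

```text
[ 0.82 10.71  0.4 ] [0.34 0.3  0.53]
ff (np.int64(36), np.float64(67.57), 'blk', np.float64(152.76), 'pad', array([70.9, 73. , 83.5]), 'cell rear', array([91.2, 91.4]))
t 20.95 pos [582.8 -83.8  99.6] zang 84.86 ydir [ 0.0019  0.0146 -0.9999] F [ 0.73 10.45  1.18] w 85.2 j [-0.22  0.45  0.33  1.93 -0.22  0.79  1.72]
shift [-0.001  0.016  0.276] rot [-0.0147 -0.0007  0.0006]
```

play_rows(rows="1 0 0 -0.05 0 0 0;1 0 0 -0.05 0 0 0;1 0 0 -0.05 0 0 0")

```text
time: 21.25
tool_pos: [582.7, -84.9, 99.5]
tool_rot: [-1.554, -0.0, -0.089]
ft_force: [-0.3, 12.0, 0.1]
grip_width: 85.3
```

```bash
python3 ff.py; python3 jaw.py ff;python3 mv.py 584 -70 99 84.9
```

```text
[ 1.07 11.38  0.05] [0.48 0.4  0.46]
ff (np.int64(38), np.float64(68.38), 'blk', np.float64(152.67), 'pad', array([71. , 72.4, 85.4]), 'cell rear', array([91.1, 92. ]))
t 21.55 pos [582.8 -84.9  99.5] zang 84.91 ydir [ 0.002   0.0164 -0.9999] F [ 1.32 11.18 -0.29] w 85.2 j [-0.21  0.46  0.33  1.93 -0.22  0.79  1.72]
shift [-0.002  0.016  0.299] rot [-0.0165  0.0002  0.0005]
```

play_rows(rows="1 0 0 -0.06 0 0 0;1 0 0 -0.06 0 0 0;1 0 0 -0.06 0 0 0")

```text
time: 21.85
tool_pos: [582.7, -86.4, 99.4]
tool_rot: [-1.552, -0.0, -0.088]
ft_force: [0.7, 12.3, -0.0]
grip_width: 85.5
```

```bash
python3 ff.py; python3 jaw.py ff;python3 mv.py 584 -70 99 84.9
```

```text
[ 1.32 12.73 -0.35] [0.49 0.51 0.38]
ff (np.int64(36), np.float64(68.45), 'blk', np.float64(152.65), 'pad', array([71.1, 72.2, 84.4]), 'cell rear', array([91.9, 92. ]))
t 22.15 pos [582.7 -86.3  99.4] zang 84.98 ydir [ 0.0019  0.0184 -0.9998] F [ 1.47 12.8   0.06] w 85.6 j [-0.21  0.46  0.33  1.93 -0.23  0.79  1.73]
shift [-0.002  0.015  0.327] rot [-0.0185  0.0015  0.0003]
```

play_rows(rows="1 0 0 -0.04 0 0 0;1 0 0 -0.04 0 0 0;1 0 0 -0.04 0 0 0")

```text
time: 22.45
tool_pos: [582.7, -86.7, 99.4]
tool_rot: [-1.55, -0.0, -0.086]
ft_force: [0.9, 13.3, -1.0]
grip_width: 85.5
```

```bash
python3 ff.py; python3 jaw.py ff;python3 mv.py 584 -63 99 84.9
```

```text
[ 1.32 13.7  -0.18] [0.7  0.35 0.5 ]
ff (np.int64(39), np.float64(68.6), 'blk', np.float64(152.61), 'pad', array([72.2, 72.9, 84.7]), 'cell rear', array([91.5, 91.8]))
t 22.75 pos [582.7 -86.6  99.4] zang 85.05 ydir [ 0.0019  0.0204 -0.9998] F [ 1.61 13.82 -0.78] w 85.4 j [-0.2   0.46  0.32  1.93 -0.23  0.79  1.73]
shift [-0.015  0.017  0.473] rot [-0.0205  0.0026  0.0001]
```

play_rows(rows="1 0 0 0.1 -0.01 0 0;1 0 0 0.25 -0.02 0 0;1 0 0 0.42 -0.02 0 0;1 0 0 0.47 -0.02 0 0;1 0 0 0.47 -0.02 0 0")

```text
time: 23.25
tool_pos: [584.8, -63.1, 99.9]
tool_rot: [-1.57, -0.0, -0.086]
ft_force: [-0.1, -0.1, -0.3]
grip_width: 85.6
```

```bash
python3 ff.py; python3 jaw.py ff;python3 mv.py 584.2 -70 99 84.9
```

```text
[-0.24 -0.18 -0.27] [0.36 0.44 0.4 ]
ff (np.int64(33), np.float64(67.32), 'blk', np.float64(152.68), 'pad', array([71. , 72.3, 83.5]), 'cell rear', array([90.9, 91.3]))
t 23.55 pos [584.7 -63.7  99.9] zang 85.02 ydir [ 2.e-04  4.e-04 -1.e+00] F [ 0.01  0.24 -0.41] w 85.2 j [-0.26  0.45  0.33  1.93 -0.2   0.79  1.67]
shift [ 0.001  0.017 -0.127] rot [-0.0004  0.002   0.0002]
```

play_rows(rows="1 0 0 -0.08 0 0 0;1 0 0 -0.15 0 0 0;1 0 0 -0.15 0 0 0")

```text
time: 23.85
tool_pos: [584.0, -71.1, 99.9]
tool_rot: [-1.57, -0.0, -0.087]
ft_force: [0.5, 6.1, -0.4]
grip_width: 85.3
```

```bash
python3 ff.py; python3 mv.py
```

```text
[ 0.74  5.48 -0.4 ] [0.53 0.33 0.33]
t 24.15 pos [584.1 -70.7  99.8] zang 85.04 ydir [ 2.0e-04  1.2e-03 -1.0e+00] F [ 0.98  4.97 -0.45] w 85.6 j [-0.25  0.45  0.33  1.93 -0.21  0.79  1.68]
```

play_rows(rows="1 0 0 -0.04 0 0 0;1 0 0 -0.04 0 0 0;1 0 0 -0.04 0 0 0")

```text
time: 24.45
tool_pos: [584.0, -71.8, 99.8]
tool_rot: [-1.568, -0.0, -0.086]
ft_force: [0.0, 7.9, -1.5]
grip_width: 85.4
```

```bash
python3 ff.py;python3 mv.py
```

```text
[ 0.85  7.29 -0.1 ] [0.21 0.58 0.26]
t 24.75 pos [584.  -71.8  99.8] zang 85.09 ydir [ 2.0e-04  2.3e-03 -1.0e+00] F [0.95 6.81 0.01] w 85.3 j [-0.25  0.45  0.33  1.93 -0.21  0.79  1.69]
```

play_rows(rows="1 0 0 -0.04 0 0 0;1 0 0 -0.04 0 0 0;1 0 0 -0.04 0 0 0")

```text
time: 25.05
tool_pos: [584.0, -72.6, 99.8]
tool_rot: [-1.567, 0.0, -0.085]
ft_force: [-0.1, 8.7, 0.1]
grip_width: 85.4
```

```bash
python3 ff.py;python3 mv.py
```

```text
[ 0.79  9.07 -0.25] [0.34 0.36 0.33]
t 25.35 pos [584.  -72.5  99.8] zang 85.14 ydir [ 4.0e-04  3.7e-03 -1.0e+00] F [ 0.8   9.08 -0.35] w 85.2 j [-0.24  0.45  0.33  1.93 -0.21  0.79  1.69]
```

play_rows(rows="1 0 0 -0.04 0 0 0;1 0 0 -0.04 0 0 0;1 0 0 -0.04 0 0 0")

```text
time: 25.65
tool_pos: [584.1, -73.1, 99.8]
tool_rot: [-1.565, 0.0, -0.084]
ft_force: [0.8, 10.3, -0.2]
grip_width: 85.7
```

```bash
python3 ff.py;python3 mv.py; python3 jaw.py ff
```

```text
[0.69 9.87 0.12] [0.36 0.29 0.52]
t 25.95 pos [584.  -73.2  99.8] zang 85.21 ydir [ 3.0e-04  5.4e-03 -1.0e+00] F [ 1.13 10.05  0.43] w 85.4 j [-0.24  0.45  0.33  1.93 -0.21  0.79  1.69]
ff (np.int64(37), np.float64(68.47), 'blk', np.float64(152.99), 'pad', array([71.4, 72.8, 84.3]), 'cell rear', array([91.1, 91.6]))
```

play_rows(rows="1 0 0 -0.05 0 0 0;1 0 0 -0.05 0 0 0;1 0 0 -0.05 0 0 0")

```text
time: 26.25
tool_pos: [584.0, -74.0, 99.8]
tool_rot: [-1.564, 0.0, -0.082]
ft_force: [1.2, 11.8, 0.6]
grip_width: 85.5
```

```bash
python3 ff.py;python3 mv.py
```

```text
[ 0.55 10.68  0.89] [0.32 0.26 0.44]
t 26.55 pos [584.1 -74.   99.8] zang 85.28 ydir [ 4.0e-04  7.2e-03 -1.0e+00] F [ 1.15 10.98  0.34] w 85.3 j [-0.24  0.45  0.33  1.93 -0.21  0.79  1.7 ]
```

play_rows(rows="1 0 0 -0.05 0 0 0;1 0 0 -0.05 0 0 0;1 0 0 -0.05 0 0 0")

```text
time: 26.85
tool_pos: [584.0, -74.7, 99.7]
tool_rot: [-1.562, 0.0, -0.081]
ft_force: [0.8, 12.5, 0.9]
grip_width: 85.7
```

```bash
python3 ff.py;python3 mv.py; python3 jaw.py ff
```

```text
[ 0.65 11.83  0.67] [0.42 0.43 0.47]
t 27.15 pos [584.  -74.7  99.7] zang 85.37 ydir [ 4.0e-04  9.2e-03 -1.0e+00] F [ 0.56 11.64  0.79] w 85.0 j [-0.23  0.45  0.33  1.93 -0.21  0.79  1.7 ]
ff (np.int64(37), np.float64(68.36), 'blk', np.float64(152.42), 'pad', array([71.7, 72.8, 84.1]), 'cell rear', array([90.4, 91.4]))
```

play_rows(rows="1 0 0 -0.06 0 0 0;1 0 0 -0.06 0 0 0;1 0 0 -0.06 0 0 0")

```text
time: 27.45
tool_pos: [584.0, -75.8, 99.7]
tool_rot: [-1.559, 0.001, -0.079]
ft_force: [0.7, 12.7, 0.6]
grip_width: 85.4
```

```bash
python3 ff.py;python3 mv.py
```

```text
[ 0.93 12.77  0.51] [0.53 0.41 0.26]
t 27.75 pos [584.  -75.7  99.7] zang 85.46 ydir [ 4.000e-04  1.130e-02 -9.999e-01] F [ 1.26 13.    0.42] w 85.6 j [-0.23  0.45  0.33  1.93 -0.22  0.79  1.71]
```

play_rows(rows="1 0 0 -0.05 0 0 0;1 0 0 -0.05 0 0 0;1 0 0 -0.05 0 0 0")

```text
time: 28.05
tool_pos: [584.0, -76.2, 99.7]
tool_rot: [-1.557, 0.001, -0.078]
ft_force: [0.7, 12.7, 1.0]
grip_width: 85.5
```

```bash
python3 ff.py;python3 mv.py; python3 jaw.py ff
```

```text
[ 0.79 12.7   0.6 ] [0.57 0.42 0.97]
t 28.35 pos [584.1 -76.2  99.7] zang 85.56 ydir [ 4.000e-04  1.360e-02 -9.999e-01] F [ 0.79 12.4  -0.92] w 85.1 j [-0.23  0.46  0.32  1.93 -0.22  0.79  1.71]
ff (np.int64(40), np.float64(68.75), 'blk', np.float64(152.87), 'pad', array([72. , 73.4, 84.3]), 'cell rear', array([90.3, 91.4]))
```

play_rows(rows="1 0 0 -0.06 0 0 0;1 0 0 -0.06 0 0 0;1 0 0 -0.06 0 0 0")

```text
time: 28.65
tool_pos: [584.0, -77.0, 99.6]
tool_rot: [-1.555, 0.001, -0.076]
ft_force: [0.0, 13.2, 1.0]
grip_width: 85.0
```

```bash
python3 ff.py;python3 mv.py 584 -63.5 99.7 84.9; python3 jaw.py ff
```

```text
[ 0.76 13.99  0.78] [0.71 0.2  0.72]
t 28.95 pos [584.  -77.   99.6] zang 85.65 ydir [ 3.000e-04  1.600e-02 -9.999e-01] F [ 1.11 13.87  1.85] w 85.1 j [-0.22  0.46  0.32  1.93 -0.22  0.79  1.72]
shift [-0.021  0.003  0.269] rot [-0.0159  0.0132 -0.001 ]
ff (np.int64(39), np.float64(68.88), 'blk', np.float64(152.5), 'pad', array([71.4, 73.3, 83.6]), 'cell rear', array([90.7, 91.5]))
```

play_rows(rows="1 0 0 0.06 -0.008 0.006 0;1 0 0 0.15 -0.016 0.013 0;1 0 0 0.27 -0.016 0.013 0;1 0 0 0.45 -0.016 0.013 0;1 0 0 0.55 -0.016 0.013 0;1 0 0 0.55 -0.016 0.013 0")

```text
time: 29.55
tool_pos: [586.2, -48.7, 100.1]
tool_rot: [-1.571, 0.001, -0.088]
ft_force: [-0.4, -0.0, -0.2]
grip_width: 85.4
```

```bash
python3 ff.py;python3 mv.py 584.1 -46.6 250 84.9; python3 jaw.py ff
```

```text
[0.06 0.19 0.24] [0.43 0.38 0.36]
t 29.85 pos [586.1 -50.  100.1] zang 84.88 ydir [-1.e-03 -1.e-04 -1.e+00] F [0.62 0.55 0.37] w 85.4 j [-0.28  0.45  0.33  1.93 -0.2   0.79  1.64]
shift [-0.048 -2.998  0.064] rot [ 0.0002 -0.0004 -0.001 ]
ff (np.int64(35), np.float64(67.61), 'blk', np.float64(152.72), 'pad', array([71.2, 77.5, 84.1]), 'cell rear', array([91.1, 91.8]))
```

Held force is probably about 17 N, since the jaw settles on release. I'll do one more careful feel stroke to centre it near 20 N.

play_rows(rows="1 -0.04 0 -0.2 0 0 0;1 -0.04 0 -0.36 0 0 0;1 -0.04 0 -0.38 0 0 0;1 -0.04 0 -0.38 0 0 0")

```text
time: 30.25
tool_pos: [582.1, -69.1, 100.0]
tool_rot: [-1.571, 0.001, -0.09]
ft_force: [-1.9, 2.8, 0.4]
grip_width: 85.3
```

```bash
python3 ff.py;python3 mv.py; python3 jaw.py ff
```

```text
[-1.53  2.04 -0.27] [0.29 0.27 0.55]
t 30.55 pos [582.4 -68.5 100. ] zang 84.9 ydir [-0.0012 -0.     -1.    ] F [-1.91  1.88 -0.28] w 85.2 j [-0.26  0.45  0.33  1.94 -0.2   0.79  1.67]
ff (np.int64(38), np.float64(67.99), 'blk', np.float64(152.62), 'pad', array([70.8, 73. , 85.3]), 'cell rear', array([90.4, 91.6]))
```

play_rows(rows="1 0 0 -0.03 0 0 0;1 0 0 -0.03 0 0 0;1 0 0 -0.03 0 0 0")

```text
time: 30.85
tool_pos: [582.3, -69.9, 100.1]
tool_rot: [-1.571, 0.001, -0.089]
ft_force: [-2.1, 2.7, -0.6]
grip_width: 85.2
```

```bash
python3 ff.py;python3 mv.py; python3 jaw.py ff
```

```text
[-1.19  3.05  0.03] [0.31 0.56 0.23]
t 31.15 pos [582.3 -69.9 100. ] zang 84.9 ydir [-0.0012 -0.     -1.    ] F [-1.57  4.   -0.04] w 85.6 j [-0.25  0.45  0.33  1.93 -0.2   0.79  1.68]
ff (np.int64(36), np.float64(67.9), 'blk', np.float64(152.84), 'pad', array([71.5, 72.8, 83.7]), 'cell rear', array([90.6, 91.6]))
```

play_rows(rows="1 0 0 -0.03 0 0 0;1 0 0 -0.03 0 0 0;1 0 0 -0.03 0 0 0")

```text
time: 31.45
tool_pos: [582.1, -71.1, 100.0]
tool_rot: [-1.571, 0.001, -0.089]
ft_force: [-0.6, 4.9, -0.1]
grip_width: 85.6
```

```bash
python3 ff.py;python3 mv.py
```

```text
[-1.15  5.07 -0.35] [0.33 0.45 0.48]
t 31.75 pos [582.1 -71.1 100. ] zang 84.92 ydir [-1.2e-03  3.0e-04 -1.0e+00] F [-0.84  5.05  0.53] w 85.4 j [-0.25  0.45  0.33  1.93 -0.2   0.79  1.68]
```

play_rows(rows="1 0 0 -0.03 0 0 0;1 0 0 -0.03 0 0 0;1 0 0 -0.03 0 0 0")

```text
time: 32.05
tool_pos: [582.1, -72.1, 100.0]
tool_rot: [-1.57, 0.001, -0.088]
ft_force: [-0.7, 6.0, 0.6]
grip_width: 85.5
```

```bash
python3 ff.py;python3 mv.py
```

```text
[-1.01  6.61 -0.2 ] [0.22 0.63 0.33]
t 32.35 pos [582.1 -72.  100. ] zang 84.95 ydir [-1.1e-03  9.0e-04 -1.0e+00] F [-1.05  7.7  -0.33] w 85.4 j [-0.25  0.45  0.33  1.93 -0.2   0.79  1.68]
```

play_rows(rows="1 0 0 -0.03 0 0 0;1 0 0 -0.03 0 0 0;1 0 0 -0.03 0 0 0")

```text
time: 32.65
tool_pos: [582.1, -72.8, 100.0]
tool_rot: [-1.569, 0.001, -0.088]
ft_force: [-1.8, 8.1, 0.3]
grip_width: 85.2
```

```bash
python3 ff.py;python3 mv.py
```

```text
[-1.15  7.67 -0.04] [0.21 0.35 0.3 ]
t 32.95 pos [582.  -72.7 100. ] zang 84.98 ydir [-0.0011  0.0017 -1.    ] F [-1.02  7.31 -0.28] w 85.6 j [-0.25  0.45  0.33  1.93 -0.21  0.79  1.68]
```

play_rows(rows="1 0 0 -0.03 0 0 0;1 0 0 -0.03 0 0 0;1 0 0 -0.03 0 0 0")

```text
time: 33.25
tool_pos: [582.0, -73.2, 100.0]
tool_rot: [-1.568, 0.001, -0.087]
ft_force: [-1.5, 8.5, -0.2]
grip_width: 85.9
```

```bash
python3 ff.py;python3 mv.py; python3 jaw.py ff
```

```text
[-0.9   8.25  0.23] [0.32 0.39 0.63]
t 33.55 pos [582.  -73.2 100. ] zang 85.03 ydir [-0.0011  0.0027 -1.    ] F [-1.07  8.21  0.4 ] w 85.4 j [-0.24  0.45  0.33  1.93 -0.21  0.79  1.69]
ff (np.int64(38), np.float64(68.52), 'blk', np.float64(152.91), 'pad', array([71.8, 73.6, 84.1]), 'cell rear', array([90.3, 91.6]))
```

play_rows(rows="1 0 0 -0.05 0 0 0;1 0 0 -0.05 0 0 0;1 0 0 -0.05 0 0 0")

```text
time: 33.85
tool_pos: [582.0, -74.4, 100.0]
tool_rot: [-1.567, 0.001, -0.086]
ft_force: [-0.7, 10.7, -0.3]
grip_width: 85.3
```

```bash
python3 ff.py;python3 mv.py; python3 jaw.py ff
```

```text
[-0.93 10.19 -0.06] [0.27 0.2  0.42]
t 34.15 pos [582.  -74.4 100. ] zang 85.09 ydir [-0.0011  0.004  -1.    ] F [-0.76 10.33 -0.87] w 85.3 j [-0.24  0.45  0.33  1.93 -0.21  0.79  1.69]
ff (np.int64(37), np.float64(68.67), 'blk', np.float64(152.8), 'pad', array([71.3, 73.2, 83.8]), 'cell rear', array([90.9, 91.3]))
```

play_rows(rows="1 0 0 -0.05 0 0 0;1 0 0 -0.05 0 0 0;1 0 0 -0.05 0 0 0")

```text
time: 34.45
tool_pos: [581.9, -75.3, 99.9]
tool_rot: [-1.565, 0.002, -0.084]
ft_force: [-0.4, 11.8, 0.3]
grip_width: 85.5
```

```bash
python3 ff.py;python3 mv.py; python3 jaw.py ff
```

```text
[-0.97 11.17  0.31] [0.52 0.44 0.29]
t 34.75 pos [581.9 -75.3  99.9] zang 85.17 ydir [-0.0012  0.0055 -1.    ] F [-0.88 11.18  0.6 ] w 85.1 j [-0.24  0.45  0.33  1.93 -0.21  0.79  1.7 ]
ff (np.int64(34), np.float64(68.78), 'blk', np.float64(152.76), 'pad', array([71.9, 72.6, 83.9]), 'cell rear', array([91.4, 91.8]))
```

play_rows(rows="1 0 0 -0.05 0 0 0;1 0 0 -0.05 0 0 0;1 0 0 -0.05 0 0 0")

```text
time: 35.05
tool_pos: [582.0, -76.0, 99.9]
tool_rot: [-1.564, 0.002, -0.083]
ft_force: [-1.1, 12.3, -0.1]
grip_width: 85.2
```

```bash
python3 ff.py;python3 mv.py; python3 jaw.py ff
```

```text
[-0.73 12.08  0.54] [0.51 0.33 0.49]
t 35.35 pos [582.  -76.   99.9] zang 85.25 ydir [-0.001   0.0072 -1.    ] F [-0.63 12.72  0.69] w 85.3 j [-0.23  0.45  0.33  1.93 -0.21  0.79  1.7 ]
ff (np.int64(38), np.float64(68.57), 'blk', np.float64(152.82), 'pad', array([72.3, 73.2, 84.3]), 'cell rear', array([91.2, 92.1]))
```

play_rows(rows="1 0 0 -0.06 0 0 0;1 0 0 -0.06 0 0 0;1 0 0 -0.06 0 0 0")

```text
time: 35.65
tool_pos: [582.0, -77.0, 99.9]
tool_rot: [-1.562, 0.002, -0.081]
ft_force: [-0.7, 13.3, -0.2]
grip_width: 85.8
```

```bash
python3 ff.py;python3 mv.py; python3 jaw.py ff
```

```text
[-1.05 12.85  0.57] [0.45 0.29 0.74]
t 35.95 pos [581.9 -77.   99.9] zang 85.34 ydir [-0.0011  0.0091 -1.    ] F [-1.63 12.74 -0.13] w 85.6 j [-0.23  0.45  0.33  1.93 -0.21  0.79  1.71]
ff (np.int64(37), np.float64(68.38), 'blk', np.float64(153.01), 'pad', array([71.8, 73.5, 83.7]), 'cell rear', array([91.3, 91.6]))
```

play_rows(rows="1 0 0 -0.06 0 0 0;1 0 0 -0.06 0 0 0;1 0 0 -0.06 0 0 0")

```text
time: 36.25
tool_pos: [582.0, -77.9, 99.9]
tool_rot: [-1.56, 0.002, -0.08]
ft_force: [-0.0, 13.7, 1.3]
grip_width: 85.2
```

```bash
python3 ff.py;python3 mv.py; python3 jaw.py ff
```

```text
[-1.12 13.32  0.96] [0.53 0.41 0.54]
t 36.55 pos [581.9 -77.9  99.9] zang 85.44 ydir [-0.0011  0.0111 -0.9999] F [-0.56 13.42  0.78] w 85.3 j [-0.23  0.45  0.33  1.93 -0.21  0.79  1.71]
ff (np.int64(35), np.float64(68.97), 'blk', np.float64(152.94), 'pad', array([71.7, 73.2, 84.9]), 'cell rear', array([90.4, 90.7]))
```

play_rows(rows="1 0 0 -0.06 0 0 0;1 0 0 -0.06 0 0 0;1 0 0 -0.06 0 0 0")

```text
time: 36.85
tool_pos: [581.9, -78.7, 99.9]
tool_rot: [-1.558, 0.002, -0.078]
ft_force: [-0.7, 14.6, 1.0]
grip_width: 85.3
```

```bash
python3 ff.py;python3 mv.py 584 -50 100 84.9; python3 jaw.py ff
```

```text
[-0.99 14.71  0.8 ] [0.3  0.47 0.34]
t 37.15 pos [581.9 -78.7  99.8] zang 85.54 ydir [-0.0012  0.0133 -0.9999] F [-0.94 15.04  0.99] w 85.4 j [-0.22  0.45  0.33  1.93 -0.22  0.79  1.72]
shift [-0.003  0.004  0.575] rot [-0.0131  0.0112 -0.0023]
ff (np.int64(37), np.float64(69.6), 'blk', np.float64(153.07), 'pad', array([72.2, 78.3, 84.6]), 'cell rear', array([90.7, 90.9]))
```

play_rows(rows="1 0 0 0.06 -0.006 0.005 0;1 0 0 0.15 -0.013 0.011 0;1 0 0 0.27 -0.013 0.011 0;1 0 0 0.45 -0.013 0.011 0;1 0 0 0.57 -0.013 0.011 0;1 0 0 0.57 -0.013 0.011 0;1 0 0 0.57 -0.013 0.011 0")

```text
time: 37.85
tool_pos: [584.2, -50.4, 100.2]
tool_rot: [-1.571, 0.002, -0.089]
ft_force: [0.2, -0.3, 0.1]
grip_width: 85.5
```

play_rows(rows="1 0 -1 0 0 0 0;1 0 -2 0 0 0 0;1 0 -3 0 0 0 0;1 0 -3.6 0 0 0 0;1 0 -3.6 0 0 0 0;1 0 -3.6 0 0 0 0")

```text
time: 38.45
tool_pos: [584.7, -50.9, 280.7]
tool_rot: [-1.57, 0.001, -0.089]
ft_force: [0.2, 0.3, -0.7]
grip_width: 85.2
```

```bash
python3 ff.py;python3 mv.py 420 -250 280 60; python3 jaw.py ff
```

```text
[-0.19  0.08 -0.02] [0.5  0.27 0.25]
t 38.75 pos [584.3 -50.5 279.3] zang 84.91 ydir [-3.6e-03 -2.0e-04 -1.0e+00] F [ 0.07 -0.06  0.23] w 85.5 j [-0.35  0.25  0.39  1.77 -0.1   1.14  1.56]
shift [-2.918e+00 -1.000e-03 -4.265e+00] rot [ 0.0013  0.4348 -0.0034]
ff (np.int64(35), np.float64(68.66), 'blk', np.float64(152.65), 'pad', array([71.3, 72.8, 84.3]), 'cell rear', array([90.9, 91.6]))
```

Moving aside so both cameras can see the clamp for the final check.

play_rows(rows="1 -1.5 0 -4 0 0 0;1 -1.5 0 -4 0 0 0;1 -1.5 0 -4 0 0 0;1 -1.5 0 -4 0 0 0;1 -1.5 0 -4 0 0 0;1 -1.5 0 -4 0 0 0;1 -1.5 0 -4 0 0 0")

```text
time: 39.45
tool_pos: [492.1, -242.4, 279.3]
tool_rot: [-1.571, 0.004, -0.089]
ft_force: [0.5, 1.3, -0.1]
grip_width: 85.1
```

```bash
python3 - <<'E'
from h import *
a,_=snap('scene','s20'); b,_=snap('top','t20')
cv2.imwrite('pics/f1.png',cv2.resize(a[160:280,270:400],None,fx=5,fy=5,interpolation=0)[:,:,::-1]);cv2.imwrite('pics/f2.png',cv2.resize(b[150:250,220:380],None,fx=4.5,fy=4.5,interpolation=0)[:,:,::-1])
E
python3 jaw.py s20; python3 m4.py t20; python3 mv.py
```

```text
s20 (np.int64(34), np.float64(68.29), 'blk', np.float64(152.78), 'pad', array([71.3, 72.9, 84.1]), 'cell rear', array([91.2, 91.3]))
top cell [array([  2.45, 108.89]), array([44.13, 35.96]), np.float64(0.24)] pctl x [-19.   23.5] y [ 91.7 126.1] 81.6
stop slope [7.26686447e-03 1.30948934e+02] [127.69664513 133.78096554]
min [1.17185912e-02 9.19927181e+01]
max [4.18777435e-02 1.25751917e+02]
t 39.55 pos [ 492.5 -241.7  279.4] zang 85.03 ydir [-4.1e-03  1.0e-04 -1.0e+00] F [ 0.21  0.43 -0.01] w 85.8 j [-0.1   0.19  0.51  1.85 -0.1   1.13  1.93]
```

View pics/f1.png

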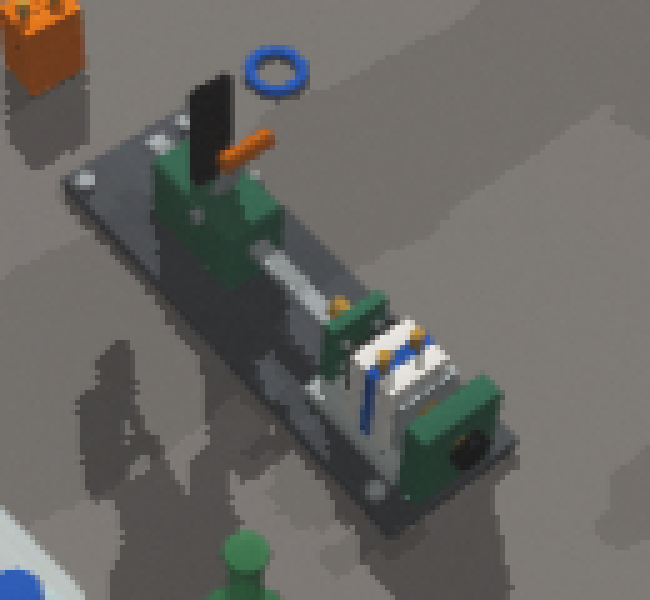

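View pics/f2.png

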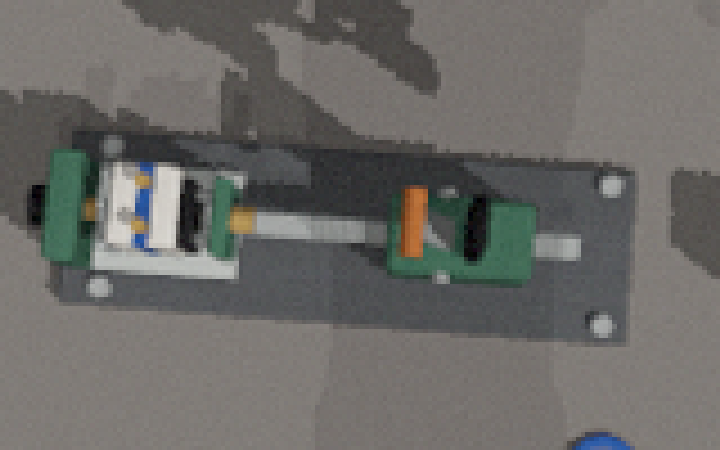

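View pics/s20.png

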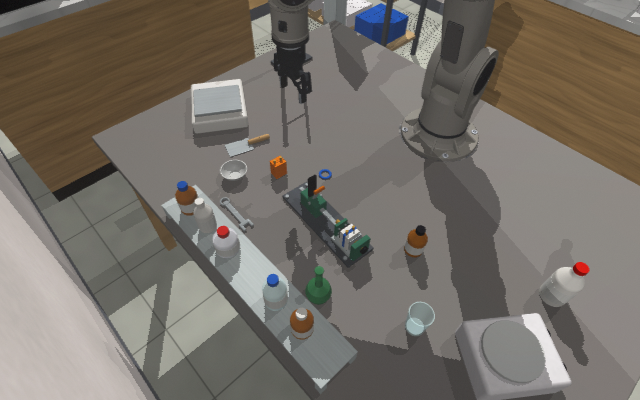

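The cell stands square between the stop and the pad at f2 (143,207). The trigger roll is back at its let-go position, f2 (413,222), and nothing else has been disturbed.

```bash
python3 -c "
from h import *
print(robot.close_job())"
```

```text
the job is handed in; nothing more can be done
None
```

I seated the white flow cell upright on the clamp's bed against the steel stop, let go, and clamped it to an estimated 19–26 N. I then took the hand away and handed the job in at about 39.6 s.

**Seating:** I felt for the bed and then the stop before letting go. The final pictures show the cell standing flush and within about 0.3° of square.

**Clamping:** I pumped the trigger by pushing its roll with one finger, so the wrist sensor read the roll force directly. Six strokes went in, the last two small re-squeezes. The roll peaked at about 14.7 N, of which about 5.5 N is the trigger's own spring and friction. That puts the peak jaw force near 26–27 N, well under the 38 N cracking limit, before the jaw settled back by up to 7 N.

**Last checks:** The trigger had sprung back, the hand was clear with no wrist force, and the other things looked undisturbed.

**What disagreed or is uncertain:**
- **Held force:** it was not measured directly. Jaw travel read from the pictures was noisy and suggested a peak somewhat over 30 N, though still under 38 N. I trusted the force reading.
- **Sideways position:** the cell is about 0.5 mm off centre by the scene camera and about 2.4 mm by the top camera. I left it as it was.
- **Squareness:** one top-view edge fit came out at up to 2.4°, but it rests on few pixels. The fit to the whole top face gave 0.24°.

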